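Turn the ink-pad cartridge over into its case and click it home

ROBOT

A 6-joint arm with a two-finger parallel gripper is mounted at the origin on the work surface; the furniture and walls round the work are solid. World frame = base frame: x ahead of the robot, y to its left, z up, the work surface at z = 0. Lengths are in mm, angles in rad, forces in N, time in s.
With the tool pointing down it reaches from about 300 to 775 mm from the base axis. Payload 14.6 kg.
Tool frame: the origin (TCP) lies at the centre of the arm's flange, where the gripper is bolted on; the fingertips stand 199 mm ahead of it and the grasp point (between the pads) lies 180 mm ahead of it; z points along the fingers, y is the line along which they close (so a half turn about z gives the same grasp; the last joint's range is limited). The gripper opens to 94 mm and grips with 3 to 60 N. Pads are 16 mm wide; open, the fingers measure 119 mm over their backs; the gripper's body (75 mm by 177 mm) begins 78 mm behind the grasp point.
Start: joints at [-1.359, 0.3, 1.521, -0, 1.321, -0.067], TCP at [151.355, -528.756, 404.646] pointing down, gripper open.
Joint ranges: [-3.03, 3.03], [-0.79, 2.21], [0.23, 2.52], [-1.04, 4.18], [0, 3.07], [-2.55, 2.55]. Speed limits (rad/s): [2.22, 2.22, 2.57, 3.14, 3.14, 3.14].

INTERFACE

Orientations are given as [roll, pitch, yaw] about the fixed x, y, z axes, in that order (R = Rz(yaw) Ry(pitch) Rx(roll)).
In Python, from cell import manip, optics, workorder gives the robot as it stands.
- The arm moves only by the tool step_arm, never from a script. Its argument "increments" is a list that holds one entry, the list of rows, each a list of 7 numbers: the turn, a rotation vector about the tool's x, y, z as a fraction of full scale, then the shift along the tool's x, y, z as a fraction of full scale, then the closure, from -1 (fully open) to 1 (shut). In form: [[[wx, wy, wz, tx, ty, tz, fingers], ...]]. A call has 1 to 5 rows; each row shifts and turns the commanded pose from where the row before left it, along the tool's axes as they then stand; what a row does not reach is not made up. Full scale, the value 1, is 40 mm for a shift and 45 degrees for a turn. A row lasts 1/10 s, in which the tool goes at most 50 mm and 8.59 degrees, less where a joint would pass 70% of its speed; a pose out of reach is approached as far as the arm can. A call with a number of a shift or a turn outside -1 to 1 is refused whole. A call with a gripper value outside its range is refused whole. The fingers move at their own pace and stop on an object; "newtons" is the grip in N (left out, the last holds). Time passes only in rows, so rows that do not move let the fingers close. It gives the time, the measured TCP pose, the force, the opening and the grip force at its end, in the units of the state.
- manip.read_state(): the state, without advancing time (a new reading comes with each control period).
- optics.camera(name): name is "scene" or "top"; returns a dict with "frame" (400x640x3 uint8, red, green, blue), "range_z" (400x640 float32, mm along the optical axis (not along the pixel's ray), 0 where there is no reading), "mtx" (3x3 intrinsics, pixels), "cam_to_world" (4x4, takes a point from camera to world coordinates). Camera axes: x right, y down, z forward; pixel columns grow to the right and rows downward; lengths in mm; the calibration is good to about 2 mm. A picture is of the moment at which its call begins.
- workorder.sign_off(): hands the job in; it is judged then, once.
The state is a dict: "clock": time; "joints": joint angles; "qd": joint speeds; "effort": joint torques, N m; "eef_pos": TCP position; "eef_rot": TCP orientation; "wrist_force": force on the tool from outside, world axes, zero at the start; "moment": the same for the moment, N m; "finger_gap": finger opening in mm; "finger_force": force on a finger pad.
Only numpy, scipy, OpenCV 4.12 (cv2) and the standard library are available. Lean on these libraries where they do the work, as an engineer would, in place of code of your own. Each camera call takes 0.05 s, during which the arm holds its last target. There are 200 camera calls.

TASK

The stamp's ink-pad cartridge lies felt side down in the open lid of its case. Slide the ink knife in under its edge through the notch in the lid's front and turn it over like a page into the deeper half of the case, then with the knife push it forward under the two lips and gently press it down until it clicks flat under the spring catch. Never touch the inky cartridge with the gripper, never force it or the case, leave the other things alone, and finally lay the knife flat on the counter, clear of the case.

Things in the scene. Friction and masses are not known exactly. Their poses are not given: they have to be found in the camera images.
- case: grey stamp-pad case, fixed, lying open, 113 x 68 mm. Origin: on the counter under the middle of the hinge wall; x from lid to base half (about away from the robot), y left, z up. Lid (x = -63.5 to -1.5 mm): 5.7 mm deep, 64 mm wide inside, flat floor, 38 mm wide notch in its front wall down to the floor; stiff hinge at a slope nothing measures: its floor is 11.8 mm above the counter at the hinge wall and 3 to 11.8 mm at the front. Over 5 N from the knife strains it.
- nest (a point): centre of the base half's floor: x = 24, z = 6.5 mm in the case's frame; axes as the case. The base is 45 mm long inside (x = 1.5 to 46.5 mm) and 64 mm wide, rim 17.5 mm above the counter. Two fixed lips on its far wall (12 mm wide, at y = +-18 mm) reach 3 mm inwards, their undersides 7 mm above this floor.
- catch (a joint): black spring catch, 19 mm wide, amid the hinge wall (x = -1.5 to 1.5, top at z = 16.3 mm, 4.5 mm above the lid's floor): 0 = out, up to 0.0034 m pushed back to the lid; rigid from the lid side. Its ramp falls from x = 1.5, z = 16.3 to x = 4.3, z = 12.6 mm. The cartridge's near end, pressed down on the felt near it with 2 to 5 N, pushes it back until it springs out over the frame.
- pad: ink-pad cartridge, 35 to 60 g: black frame 44 (x) x 60 (y) x 5.3 mm, blue felt 30 x 46 mm 2.2 mm proud on one face; felt down, its 7 mm rim overhangs the lid's floor by 2.2 mm. Origin: centre of the felt's face; z from felt to back (up at first), x to the hinge wall at first (to the lid when turned over). Starts 0 to 6 mm from the wall; seated, the felt's face is 14 mm above the counter. Over 8 N from the knife harms it.
- knife_grip (a point): cranked ink knife, 190 mm, 85 g, loose, lying on its blade and its butt (75 mm behind). This point: where to grip the wooden handle (16 mm wide across y, 16 mm high, sides upright), 18.3 mm above the counter, its underside 10 mm above it. x points to the tip, z up. The front edge of the rigid blade (18 mm wide, 1.5 mm thick, level over its last 59 mm): 115 mm ahead, underside 18.3 mm below.
- stamp: rubber stamp with a black knob handle, 25 x 54 x 73 mm; bystander, origin at its underside's centre
- token: round plastic laundry token, 38 mm across, 8 mm thick, lying flat; bystander, origin at its underside's centre
- thread: spool of white thread, 28 mm across, 50 mm high; bystander, origin at its underside's centre
There are look-alikes about, which are no part of the job. Of the things shaped like the case, the grey one is meant.

How it is judged (in metres and radians):
On the way, in this order (a step that is already met when the one before it is completed fails the run):
1. the cartridge's edge is lifted on the knife (angle between pad's own z axis and vertical between 0.4 and 1.6 rad and contact force between knife and pad above 0.02 N), for 0.1 s.
2. the cartridge lies turned over, felt up, in the base half (angle between pad's own z axis and vertical above 2.6 rad and x of pad in the frame of case above 0.004 m and z of pad in the frame of case below 0.03 m and linear speed of pad below 0.03 m/s), for 0.2 s.
3. it is clicked home under the lips and the catch (angle between pad's own z axis and vertical above 3.07 rad and z of pad in the frame of case below 0.0157 m and x of pad in the frame of case between 0.0212 and 0.0272 m and y of pad in the frame of case between -0.004 and 0.004 m and value of joint catch below 0.0015 m), for 0.3 s.
At the end, for the whole second after the job is handed in: Cartridge felt up in the base half, flat within 4 degrees, fully down (within 1.7 mm) and home (within 3 mm along, 4 mm across) with the catch sprung out over it; the knife lies flat on the counter on its blade, touching neither case nor cartridge; all at rest (all of step 3 and linear speed of each of pad, knife below 0.01 m/s and contact force between knife and case below 0.05 N and contact force between knife and pad below 0.05 N and height (world z) of knife_grip below 0.024 m and angle between knife_grip's own z axis and vertical below 0.08 rad).
It fails at once if the gripper or arm touches the inky cartridge (contact force between any of the fingers, the arm and pad above 0.2 N).
It fails at once if the cartridge is forced: the knife bears on it with more than 8 N (contact force between knife and pad above 8 N).
It fails at once if the knife bears on the case or its lid with more than 5 N (contact force between knife and case above 5 N).
It fails at once if the cartridge comes out of the case (horizontal distance between pad and case above 0.075 m or z of pad in the frame of case above 0.09 m).
It fails at once if a bystander is disturbed (distance of any of stamp, token, thread from where it was at the start of the episode above 0.015 m).
It also fails if it takes over 72 s, if anything falls off the work surface, if the arm or the gripper's body presses on something with over 40 N, if the wrist force passes 120 N, or if a joint passes its speed limit or range.

## Working session

There is one attempt and no reset: what is moved stays moved. The work goes in short steps, Python scripts to look and compute and a tool call to move; the robot and the scene stay as the last step left them, time stands still between calls to the robot, and variables do not carry over. Pictures are saved under pics/ and viewed, at most 10 in all, crops included, and the job is handed in when it is done.

Besides the shell and the picture viewer there is one more tool, called after "Request:" by a JSON object that holds its "api" and its "payload", one argument or row to a line. step_arm: Moves the arm, as the interface text tells. Its arguments: {"type":"object","properties":{"increments":{"type":"array","items":{"type":"array","items":{"type":"array","items":{"type":"number"}}}},"newtons":{"type":"number"}},"required":["increments"]}

```bash
ls; mkdir -p pics; python3 - <<'E'
from cell import manip, optics, workorder
import cv2,numpy as np
s=manip.read_state();print(s)
for n in("scene","top"):
    c=optics.camera(n);cv2.imwrite(f"pics/{n}0.png",c["frame"][:,:,::-1]);np.savez(f"{n}0.npz",**c)
    print(n,c["mtx"].round(1).tolist(),c["cam_to_world"].round(3).tolist(),(c["range_z"]>0).mean())
E
```

```text
pics
{'clock': 0.0, 'joints': array([-1.35858884e+00,  3.00456120e-01,  1.52161327e+00,  6.15156145e-05,
        1.32071928e+00, -6.65723951e-02]), 'qd': array([-0.00239745,  0.00098677, -0.00010008, -0.00141483, -0.00056084,
       -0.00100754]), 'effort': array([-1.36297320e-03, -5.31805944e+01, -3.52735555e+01,  7.07765669e-02,
        2.44184292e-02, -9.08290872e-05]), 'eef_pos': array([ 151.35722217, -528.71821731,  404.08079534]), 'eef_rot': array([-3.14040324e+00, -1.39015277e-04,  2.78764538e-01]), 'wrist_force': array([ 0.1457678 , -0.11708984, -0.96309822]), 'moment': array([ 0.04595277, -0.00811624,  0.01406138]), 'finger_force': 0.0, 'finger_gap': 94.14389168005899}
scene [[458.3, 0.0, 327.2], [0.0, 458.3, 198.7], [0.0, 0.0, 1.0]] [[0.84, 0.419, -0.346, 853.227], [0.543, -0.628, 0.558, -332.0], [0.016, -0.656, -0.754, 910.762], [0.0, 0.0, 0.0, 1.0]] 0.99580859375
top [[382.6, 0.0, 319.5], [0.0, 382.6, 206.3], [0.0, 0.0, 1.0]] [[0.002, -0.994, 0.107, 337.502], [-1.0, -0.003, -0.005, 292.698], [0.006, -0.107, -0.994, 917.295], [0.0, 0.0, 0.0, 1.0]] 0.99628515625
```

View pics/top0.png

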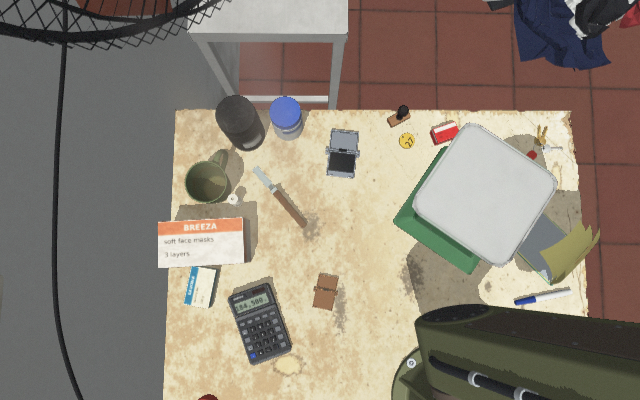

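View pics/scene0.png

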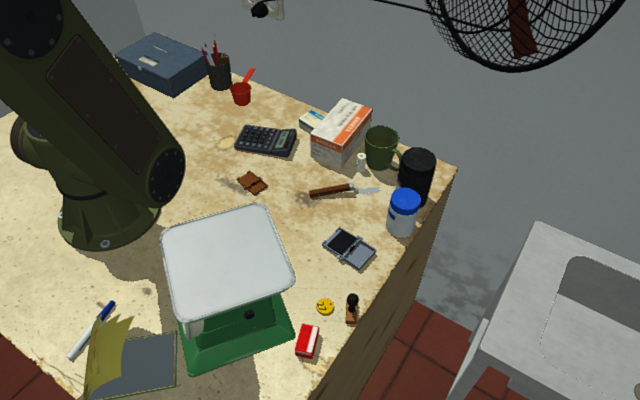

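The top view shows the grey case at about (342,153), with the lid and black pad toward the robot. The knife runs from its tip at (255,170) to its butt at (305,225). The stamp is at (399,116), the token at (407,141) and the thread at (235,200). The scene view shows the case at (350,248) and the knife from (312,193) to (378,190).

```bash
cat > h.py <<'E'
import numpy as np,cv2
def ray(c,uv,z):
    uv=np.atleast_2d(np.asarray(uv,float)); K=c["mtx"];T=c["cam_to_world"]
    d=np.c_[(uv[:,0]-K[0,2])/K[0,0],(uv[:,1]-K[1,2])/K[1,1],np.ones(len(uv))]@T[:3,:3].T
    return T[:3,3]+d*((z-T[2,3])/d[:,2])[:,None]
def proj(c,p):
    T=c["cam_to_world"];q=(np.atleast_2d(p)-T[:3,3])@T[:3,:3];q=q@c["mtx"].T;return q[:,:2]/q[:,2:]
def cloud(c):
    K=c["mtx"];T=c["cam_to_world"];z=c["range_z"];v,u=np.mgrid[:400,:640]
    P=np.stack([(u-K[0,2])/K[0,0]*z,(v-K[1,2])/K[1,1]*z,z],-1)
    return P@T[:3,:3].T+T[:3,3]
E
python3 - <<'E'
import numpy as np,cv2
from h import *
t=dict(np.load("top0.npz"));s=dict(np.load("scene0.npz"))
f=lambda c,u,v,w,h,k:cv2.resize(c["frame"][v:v+h,u:u+w,::-1],None,fx=k,fy=k,interpolation=cv2.INTER_CUBIC)
a=f(t,310,115,66,75,8)[:600];b=f(s,305,215,90,66,6)
b2=f(s,300,170,90,40,5)
im=np.zeros((600,800,3),np.uint8)
a=cv2.resize(f(t,322,122,44,62,1),None,fx=6,fy=6,interpolation=cv2.INTER_CUBIC);im[:372,:264]=a
b=f(s,312,218,74,60,7);im[:420,270:270+518]=b
k=f(t,245,155,80,80,1);
k=f(s,300,175,90,30,5);im[425:575,270:720]=k
cv2.imwrite("pics/crop0.png",im)
for n,c in(("t",t),("s",s)):
    P=cloud(c); 
    for (u,v) in ([(342,138),(342,153),(342,163),(290,212),(260,175),(300,200)] if n=="t" else [(362,253),(345,242),(330,192),(370,190),(300,210)]): print(n,u,v,P[v,u].round(1))
E
```

```text
t 342 138 [604.  233.2   5.7]
t 342 153 [562.6 234.3  21.4]
t 342 163 [539.4 234.1  16. ]
t 290 212 [420.2 357.   24.1]
t 260 175 [512.8 432.7  -1.1]
t 300 200 [451.5 334.8   1.6]
s 362 253 [599.5 239.3   5.8]
s 345 242 [553.1 236.6  17.8]
s 330 192 [435.9 353.1  16. ]
s 370 190 [515.1 428.3   3.3]
s 300 210 [398.6 268.9   1.7]
```

View pics/crop0.png

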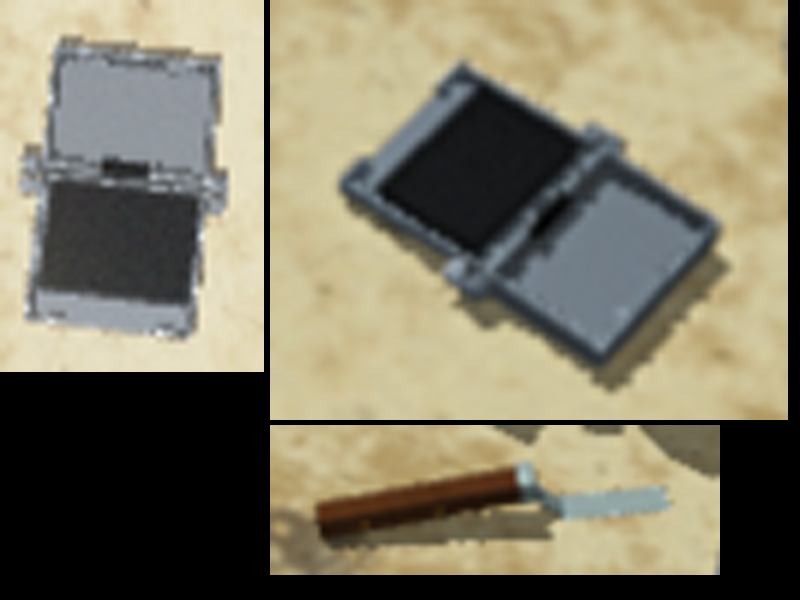

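The crop shows the pad back (black) filling the lid up against the hinge. The catch is at top pixel (343,150), the base half is on the far side, and the case yaw is about -0.11. The knife blade is flat and its tip points toward +x+y. Next I'll measure the poses.

```bash
python3 - <<'E'
import numpy as np,cv2
from h import *
t=dict(np.load("top0.npz"));s=dict(np.load("scene0.npz"))
def big(m):
    n,l,st,_=cv2.connectedComponentsWithStats(m.astype(np.uint8));i=1+np.argmax(st[1:,4]);return l==i
for n,c,rk,rc in(("top",t,(245,155,70,80),(320,120,48,65)),("scene",s,(300,175,90,30),(310,215,78,65))):
    f=c["frame"];hsv=cv2.cvtColor(f,cv2.COLOR_RGB2HSV);H,S,V=[hsv[...,i].astype(int) for i in range(3)]
    def win(m,r):
        o=np.zeros(m.shape,bool);x,y,w,h=r;o[y:y+h,x:x+w]=m[y:y+h,x:x+w];return o
    br=big(win((S>110)&(V<150)&((H<15)|(H>170)),rk))
    bl=big(win((H>80)&(H<125)&(S>15)&(V>120),rk))
    P=cloud(c)
    for nm,m,z in(("handle",br,20),("blade",bl,1.5)):
        v,u=np.nonzero(m);w=ray(c,np.c_[u,v],z)[:,:2];mu=w.mean(0);d=np.linalg.svd(w-mu,full_matrices=0)[2][0];d*=np.sign(d[0])
        q=(w-mu)@d;print(n,nm,m.sum(),mu.round(1),"yaw",np.arctan2(d[1],d[0]).round(3),"ends",(mu+d*q.min()).round(1),(mu+d*q.max()).round(1),"zmed",np.median(P[m][:,2]).round(1))
    # pad back
    bk=win((V<75)&(S<110),rc);bk=big(cv2.morphologyEx(bk.astype(np.uint8),cv2.MORPH_OPEN,np.ones((3,3))))
    Q=P[bk];A=np.c_[Q[:,:2]-Q[:,:2].mean(0),np.ones(len(Q))];co=np.linalg.lstsq(A,Q[:,2],rcond=None)[0]
    print(n,"pad px",bk.sum(),"cloud mean",Q.mean(0).round(1),"grad",co.round(3),"resid",(Q[:,2]-A@co).std().round(2))
    cn=cv2.findContours(bk.astype(np.uint8),0,1)[0][0];r=cv2.minAreaRect(ray(c,cn[:,0,:],17)[:,:2].astype(np.float32));print(" rect",r)
    # all case (grey/blue + black)
    gm=big(win(((H>95)&(H<130)&(S>20)&(V>70))|(V<75),rc))
    cn=max(cv2.findContours(gm.astype(np.uint8),0,1)[0],key=cv2.contourArea);r=cv2.minAreaRect(ray(c,cn[:,0,:],15)[:,:2].astype(np.float32));print(" case rect",r)
    for (x0,y0) in([(480,280),(480,200),(640,240),(500,240),(400,300)]):
        pass
    # counter offset
    m=(abs(P[...,0]-480)<25)&(abs(P[...,1]-280)<25);print(" counter z",np.median(P[m][:,2]).round(2))
E
```

```text
Traceback (most recent call last):
ValueError: attempt to get argmax of an empty sequence
```

```bash
cat > m.py <<'E'
import numpy as np,cv2
from h import *
t=dict(np.load("top0.npz"));s=dict(np.load("scene0.npz"))
def big(m):
    n,l,st,_=cv2.connectedComponentsWithStats(m.astype(np.uint8))
    if n<2: return m
    i=1+np.argmax(st[1:,4]);return l==i
def win(m,r):
    o=np.zeros(m.shape,bool);x,y,w,h=r;o[y:y+h,x:x+w]=m[y:y+h,x:x+w];return o
print(t["frame"][175,260],t["frame"][212,290],s["frame"][190,370],t["frame"][163,342],t["frame"][138,342],s["frame"][192,330])
for n,c,rk,rc in(("top",t,(249,160,65,70),(320,120,48,65)),("scene",s,(300,175,82,30),(310,215,78,65))):
    f=c["frame"].astype(int);R,G,B=f[...,0],f[...,1],f[...,2];V=f.max(2)
    br=big(win((R-B>30)&(V<150)&(R>G*1.3),rk)); bl=big(win((B>=R-4)&(V>110),rk))
    P=cloud(c)
    for nm,m,z in(("handle",br,20),("blade",bl,1.5)):
        if m.sum()<5: print(nm,"none");continue
        v,u=np.nonzero(m);w=ray(c,np.c_[u,v],z)[:,:2];mu=w.mean(0);d=np.linalg.svd(w-mu,full_matrices=0)[2][0];d*=np.sign(d[0])
        q=(w-mu)@d;print(n,nm,m.sum(),mu.round(1),"yaw",np.arctan2(d[1],d[0]).round(3),"ends",(mu+d*q.min()).round(1),(mu+d*q.max()).round(1),"zmed",np.median(P[m][:,2]).round(1))
    bk=win(V<80,rc);bk=big(cv2.morphologyEx(bk.astype(np.uint8),cv2.MORPH_OPEN,np.ones((3,3))))
    Q=P[bk];A=np.c_[Q[:,:2]-Q[:,:2].mean(0),np.ones(len(Q))];co=np.linalg.lstsq(A,Q[:,2],rcond=None)[0]
    print(n,"pad px",bk.sum(),"cloud mean",Q.mean(0).round(1),"grad",co.round(3),"resid",(Q[:,2]-A@co).std().round(2))
    cn=cv2.findContours(bk.astype(np.uint8),0,1)[0][0];print(" rect",cv2.minAreaRect(ray(c,cn[:,0,:],17)[:,:2].astype(np.float32)))
    gm=big(win((B>=R-2),rc))
    cn=max(cv2.findContours(gm.astype(np.uint8),0,1)[0],key=cv2.contourArea);print(" case rect",cv2.minAreaRect(ray(c,cn[:,0,:],15)[:,:2].astype(np.float32)))
    m=(abs(P[...,0]-480)<25)&(abs(P[...,1]-280)<25);print(" counter z",np.median(P[m][:,2]).round(2))
E
python3 m.py
```

```text
[189 196 192] [137 106  83] [148 167 166] [54 57 54] [145 151 157] [36 21 11]
handle none
top blade 195 [503.2 422.7] yaw 0.718 ends [473.4 396.7] [530.5 446.6] zmed 2.3
top pad px 440 cloud mean [541.  235.7  23. ] grad [-2.771  0.542 23.006] resid 43.27
 rect ((542.3425903320312, 235.0663299560547), (59.66997528076172, 43.900657653808594), 81.99729919433594)
 case rect ((563.3826904296875, 233.21737670898438), (80.86475372314453, 113.07101440429688), 83.75851440429688)
 counter z 1.02
scene handle 195 [429.  356.1] yaw 0.843 ends [394.1 316.9] [465.8 397.3] zmed 21.9
scene blade 99 [509.5 425.9] yaw 0.7 ends [485.8 405.9] [532.7 445.5] zmed 1.7
scene pad px 441 cloud mean [549.2 232.2  18.3] grad [ 0.615 -0.908 18.342] resid 20.21
 rect ((552.6624145507812, 233.3746795654297), (62.13645935058594, 59.646385192871094), 84.22540283203125)
 case rect ((567.6011352539062, 230.31326293945312), (82.83037567138672, 112.16950225830078), 82.1955337524414)
 counter z 1.29
```

```bash
cat >> m.py <<'E'
print("----")
for n,c,rk in(("top",t,(265,185,45,45)),("scene",s,(300,178,60,22))):
    f=c["frame"].astype(int);R,G,B=f[...,0],f[...,1],f[...,2];P=cloud(c)
    # depth-based handle: z 15..32 in knife window
    m=big(win((P[...,2]>17)&(P[...,2]<32),rk));w=P[m][:,:2]
    (a,b),(ww,hh),an=cv2.minAreaRect(w.astype(np.float32));mu=w.mean(0);d=np.linalg.svd(w-mu,full_matrices=0)[2][0];d*=np.sign(d[0]);q=(w-mu)@d
    print(n,"handle depth",m.sum(),mu.round(1),np.arctan2(d[1],d[0]).round(3),(mu+d*q.min()).round(1),(mu+d*q.max()).round(1),"rect",round(a,1),round(b,1),round(ww,1),round(hh,1),round(an,1))
    m=big(win((R>1.22*G)&(R-B>25)&(R<170),rk));v,u=np.nonzero(m);w=ray(c,np.c_[u,v],24)[:,:2];mu=w.mean(0);d=np.linalg.svd(w-mu,full_matrices=0)[2][0];d*=np.sign(d[0]);q=(w-mu)@d
    print(n,"handle colour",m.sum(),mu.round(1),np.arctan2(d[1],d[0]).round(3),(mu+d*q.min()).round(1),(mu+d*q.max()).round(1))
o=np.array([570.5,232.3]);ya=-0.125;ex=np.array([np.cos(ya),np.sin(ya)]);ey=np.array([-ex[1],ex[0]])
for n,c in(("top",t),("scene",s)):
    P=cloud(c);X=(P[...,:2]-o)@ex;Y=(P[...,:2]-o)@ey
    m=(X>-46)&(X<-11)&(abs(Y)<24)&(P[...,2]>0)&(P[...,2]<40)
    x=X[m];z=P[m][:,2];co=np.polyfit(x,z,1);print(n,m.sum(),"pad z=",co.round(3),"resid",(z-np.polyval(co,x)).std().round(2))
    m=(X>10)&(X<38)&(abs(Y)<22);print("  base floor z",np.median(P[m][:,2]).round(2),P[m][:,2].std().round(2))
E
python3 m.py | sed -n '/----/,$p'
```

```text
----
top handle depth 286 [435.1 364.4] 0.72 [392.3 326.8] [474.3 398.7] rect 433.3 362.8 109.0 15.9 40.7
top handle colour 227 [428.5 359.8] 0.705 [388.  325.3] [467.9 393.3]
scene handle depth 229 [443.  365.6] 0.673 [391.9 324.9] [480.2 395.2] rect 434.8 361.4 112.7 21.1 41.1
scene handle colour 291 [431.9 349.9] 0.856 [398.1 311. ] [469.1 392.8]
top 292 pad z= [ 0.1   19.824] resid 1.53
  base floor z 6.19 1.75
scene 230 pad z= [ 0.068 19.183] resid 1.58
  base floor z 6.04 1.63
```

```bash
cat > p.py <<'E'
import numpy as np,sys
from scipy.spatial.transform import Rotation as Ro
from cell import manip
def plan(targets,vmax=40,wmax=8.4,fing=-1,start=None):
    """targets: list of (xyz, rpy or None[,nrows]); prints tool-frame rows from measured pose"""
    s=manip.read_state();p=np.array(s["eef_pos"]);R=Ro.from_euler("xyz",s["eef_rot"])
    rows=[]
    for t in targets:
        q=np.array(t[0],float);Q=R if t[1] is None else Ro.from_euler("xyz",t[1])
        w=(R.inv()*Q).as_rotvec();d=q-p
        n=max(int(np.ceil(max(np.linalg.norm(d)/vmax,np.degrees(np.linalg.norm(w))/wmax))),1) if len(t)<3 else t[2]
        for i in range(n):
            step=R.inv().apply((q-p)/(n-i)); ww=(R.inv()*Q).as_rotvec()/(n-i)
            r=np.r_[np.degrees(ww)/45,step/40].round(3);rows.append(r)
            p=p+R.apply(r[3:]*40);R=R*Ro.from_rotvec(np.radians(r[:3]*45))
    for i in range(0,len(rows),5): print("[["+",".join("["+",".join(f"{x:g}" for x in r)+f",{fing}]" for r in rows[i:i+5])+"]]")
    print(len(rows),"end",p.round(1),R.as_euler("xyz").round(3))
E
python3 - <<'E'
from h import *;from p import *
t=dict(np.load("top0.npz"));P=cloud(t)
print("scale z",np.percentile(P[140:250,420:550,2],[50,98]),P[190,485],P[165,340:345,2])
m=P[215:260,160:240,2];print("box",np.percentile(m,95),P[235,210])
plan([((300,-200,404),(np.pi,0,-0.8)),((400,200,360),(np.pi,0,-1.7)),((446,373,300),(np.pi,0,-2.43))])
E
```

```text
scale z [194.28285261 197.65003339] [447.74295683 -27.74338991 194.78624428] [14.32086125 16.82061937 16.00854766 14.86890996 15.26070052]
box 90.60793827768067 [364.02727968 524.99411853  86.30346718]
[[[-0,0,0.137,0.583,-0.688,0.001,-1],[-0,0,0.137,0.506,-0.746,0.001,-1],[-0,0,0.137,0.423,-0.797,0.001,-1],[-0,0,0.138,0.335,-0.837,0.001,-1],[-0,0,0.137,0.243,-0.869,0.001,-1]]]
[[[-0,0,0.138,0.148,-0.89,0.001,-1],[-0,0,0.137,0.051,-0.901,0.001,-1],[-0,0,0.138,-0.046,-0.901,0.001,-1],[-0,0.001,0.137,-0.143,-0.89,0.002,-1],[-0.001,0,0.138,-0.238,-0.87,0.001,-1]]]
[[[0,0,0.104,-0.494,-0.796,0.1,-1],[0,0,0.104,-0.557,-0.753,0.1,-1],[0,0,0.104,-0.617,-0.705,0.1,-1],[0,0,0.104,-0.673,-0.653,0.1,-1],[0,0,0.104,-0.724,-0.596,0.1,-1]]]
[[[0,0,0.104,-0.77,-0.535,0.1,-1],[0,-0,0.104,-0.811,-0.47,0.1,-1],[0,-0,0.104,-0.846,-0.402,0.1,-1],[0,-0,0.105,-0.876,-0.332,0.1,-1],[0,-0,0.104,-0.901,-0.258,0.1,-1]]]
[[[0,-0,0.105,-0.918,-0.184,0.1,-1],[0,-0,0.186,-0.888,-0.116,0.3,-1],[0,-0,0.186,-0.895,0.014,0.3,-1],[0,-0,0.186,-0.883,0.144,0.3,-1],[0,-0,0.185,-0.853,0.271,0.3,-1]]]
[[[0,-0,0.186,-0.805,0.392,0.299,-1]]]
26 end [446. 373. 300.] [ 3.142 -0.    -2.43 ]
```

```bash
python3 - <<'E'
from p import *
plan([((200,-450,470),(np.pi,0,0)),((350,-200,470),(np.pi,0,-0.8)),((400,150,450),(np.pi,0,-1.7)),((446,373,300),(np.pi,0,-2.43))])
E
```

```text
[[[-0,0,0.118,0.57,-0.52,-0.548,-1],[-0.001,0,0.118,0.52,-0.57,-0.548,-1],[-0,0,0.119,0.465,-0.616,-0.549,-1],[-0,0,0.127,0.469,-0.781,0,-1],[-0,0,0.127,0.389,-0.824,0,-1]]]
[[[-0,0,0.127,0.305,-0.859,0,-1],[-0,0,0.128,0.217,-0.885,0,-1],[-0,0,0.127,0.128,-0.902,0,-1],[-0,0,0.128,0.037,-0.91,0,-1],[-0,0,0.127,-0.054,-0.909,0.001,-1]]]
[[[-0,0,0.128,-0.145,-0.9,0,-1],[0,0,0.127,-0.601,-0.777,0.056,-1],[0,0,0.127,-0.675,-0.713,0.056,-1],[0,0,0.127,-0.743,-0.642,0.056,-1],[0,0,0.127,-0.803,-0.565,0.056,-1]]]
[[[0,0,0.128,-0.855,-0.482,0.056,-1],[0,0,0.127,-0.9,-0.394,0.056,-1],[0,0,0.128,-0.934,-0.303,0.055,-1],[0,0,0.127,-0.96,-0.207,0.056,-1],[0,0,0.128,-0.976,-0.111,0.055,-1]]]
[[[0,0,0.133,-0.811,-0.06,0.536,-1],[0,0,0.133,-0.813,0.025,0.536,-1],[0,0,0.133,-0.806,0.109,0.536,-1],[0,0,0.132,-0.79,0.193,0.536,-1],[0,0,0.133,-0.765,0.274,0.536,-1]]]
[[[0,0,0.132,-0.733,0.352,0.536,-1],[0,0,0.133,-0.693,0.425,0.535,-1]]]
27 end [446. 373. 300.] [ 3.141  0.    -2.43 ]
```

Request:
{"api": "step_arm", "payload": {
  "increments": [
    [[0,0,0.118,0.57,-0.52,-0.548,-1],[0,0,0.118,0.52,-0.57,-0.548,-1],[0,0,0.119,0.465,-0.616,-0.549,-1],[0,0,0.127,0.469,-0.781,0,-1],[0,0,0.127,0.389,-0.824,0,-1]]
  ]
}}

```text
clock: 0.6
eef_pos: [237.9, -386.2, 470.7]
eef_rot: [3.141, -0.0, -0.204]
wrist_force: [0.4, 0.3, 0.0]
finger_gap: 94.0
finger_force: 0.0
```

Request:
{"api": "step_arm", "payload": {
  "increments": [
    [[0,0,0.127,0.305,-0.859,0,-1],[0,0,0.128,0.217,-0.885,0,-1],[0,0,0.127,0.128,-0.902,0,-1],[0,0,0.128,0.037,-0.91,0,-1],[0,0,0.127,-0.054,-0.909,0,-1]]
  ]
}}

```text
clock: 1.1
eef_pos: [331.7, -229.8, 470.3]
eef_rot: [-3.142, 0.0, -0.704]
wrist_force: [0.8, -0.5, -0.4]
finger_gap: 94.0
finger_force: 0.0
```

Request:
{"api": "step_arm", "payload": {
  "increments": [
    [[0,0,0.128,-0.145,-0.9,0,-1],[0,0,0.127,-0.601,-0.777,0.056,-1],[0,0,0.127,-0.675,-0.713,0.056,-1],[0,0,0.127,-0.743,-0.642,0.056,-1],[0,0,0.127,-0.803,-0.565,0.056,-1]]
  ]
}}

```text
clock: 1.6
eef_pos: [372.0, -42.8, 461.3]
eef_rot: [3.142, 0.0, -1.197]
wrist_force: [-2.9, -1.7, 0.3]
finger_gap: 94.2
finger_force: 0.0
```

Request:
{"api": "step_arm", "payload": {
  "increments": [
    [[0,0,0.128,-0.855,-0.482,0.056,-1],[0,0,0.127,-0.9,-0.394,0.056,-1],[0,0,0.128,-0.934,-0.303,0.055,-1],[0,0,0.127,-0.96,-0.207,0.056,-1],[0,0,0.128,-0.976,-0.111,0.055,-1]]
  ]
}}

```text
clock: 2.1
eef_pos: [294.5, -94.1, 439.0]
eef_rot: [-3.056, 0.175, -1.48]
wrist_force: [-1.3, -0.0, 0.7]
finger_gap: 94.1
finger_force: 0.0
```

```bash
python3 - <<'E'
from p import *
s=manip.read_state();print(s["joints"].round(3),s["qd"].round(3),s["eef_pos"],s["eef_rot"])
E
```

```text
[-0.473 -0.305  2.047  0.196  1.423  2.554] [-0.581 -0.494  0.469  0.351  0.13   0.   ] [294.52066793 -94.08969447 439.0078312 ] [-3.05636061  0.17543916 -1.47961363]
```

Request:
{"api": "step_arm", "payload": {
  "increments": [
    [[0,0,-0.18,0,0,0,-1],[0,0,-0.18,0,0,0,-1],[0,0,0,0,0,0,-1]]
  ]
}}

```text
clock: 2.4
eef_pos: [295.0, -93.9, 439.4]
eef_rot: [-3.011, 0.143, -1.191]
wrist_force: [0.2, 0.8, 0.5]
finger_gap: 94.0
finger_force: 0.0
```

```bash
python3 - <<'E'
from p import *
s=manip.read_state();print(s["joints"].round(3),s["eef_pos"],s["eef_rot"])
pi=np.pi
plan([((320,-60,450),(pi,0,-0.6)),((360,40,450),(pi,0,0.5)),((400,150,440),(pi,0,1.6)),((430,280,380),(pi,0,2.7)),((446,373,300),(pi,0,3.85))])
E
```

```text
[-0.471 -0.304  2.046  0.194  1.423  2.269] [294.97486751 -93.91959201 439.38800137] [-3.01082712  0.14275121 -1.19081577]
[[[-0.043,0.025,-0.152,-0.118,-0.182,-0.013,-1],[-0.043,0.026,-0.152,-0.095,-0.195,-0.022,-1],[-0.043,0.025,-0.153,-0.07,-0.203,-0.03,-1],[-0.043,0.026,-0.152,-0.045,-0.209,-0.038,-1],[-0.043,0.025,-0.153,-0.018,-0.212,-0.045,-1]]]
[[[-0,0,-0.175,-0.073,-0.328,-0,-1],[-0,0,-0.175,-0.028,-0.336,-0,-1],[-0,0,-0.175,0.019,-0.336,-0,-1],[-0,0,-0.175,0.065,-0.33,-0,-1],[-0,0,-0.175,0.109,-0.318,-0,-1]]]
[[[-0,0,-0.175,0.152,-0.301,-0,-1],[-0,0,-0.175,0.191,-0.277,-0,-1],[-0,0,-0.175,0.228,-0.248,-0,-1],[-0,-0,-0.175,0.274,-0.242,0.031,-1],[-0,-0,-0.175,0.305,-0.202,0.031,-1]]]
[[[-0,-0,-0.175,0.33,-0.158,0.031,-1],[-0,-0,-0.175,0.348,-0.112,0.031,-1],[-0,-0,-0.175,0.36,-0.063,0.032,-1],[-0,-0,-0.175,0.366,-0.013,0.031,-1],[-0,-0,-0.175,0.364,0.038,0.032,-1]]]
[[[-0,-0,-0.176,0.355,0.087,0.031,-1],[0,-0,-0.175,0.403,0.106,0.188,-1],[0,-0,-0.175,0.385,0.16,0.188,-1],[0,-0,-0.175,0.36,0.211,0.187,-1],[0,-0,-0.175,0.327,0.258,0.188,-1]]]
[[[0,-0,-0.175,0.289,0.301,0.187,-1],[0,-0,-0.175,0.245,0.337,0.188,-1],[0,-0,-0.175,0.196,0.368,0.187,-1],[0,-0,-0.175,0.143,0.391,0.188,-1],[0,-0,-0.183,0.079,0.284,0.25,-1]]]
[[[0,-0,-0.183,0.038,0.293,0.25,-1],[0,-0,-0.183,-0.005,0.295,0.25,-1],[0,-0,-0.183,-0.047,0.291,0.25,-1],[0,-0,-0.183,-0.088,0.281,0.25,-1],[0,0,-0.183,-0.127,0.266,0.25,-1]]]
[[[0,0,-0.183,-0.164,0.245,0.25,-1],[0,0,-0.184,-0.198,0.219,0.25,-1]]]
37 end [446. 373. 300.] [ 3.141  0.    -2.433]
```

Request:
{"api": "step_arm", "payload": {
  "increments": [
    [[-0.043,0.025,-0.152,-0.118,-0.182,-0.013,-1],[-0.043,0.026,-0.152,-0.095,-0.195,-0.022,-1],[-0.043,0.025,-0.153,-0.07,-0.203,-0.03,-1],[-0.043,0.026,-0.152,-0.045,-0.209,-0.038,-1],[-0.043,0.025,-0.153,-0.018,-0.212,-0.045,-1]]
  ]
}}

```text
clock: 2.9
eef_pos: [320.5, -59.6, 450.0]
eef_rot: [3.14, 0.0, -0.601]
wrist_force: [-0.5, -0.1, -1.1]
finger_gap: 93.9
finger_force: 0.0
```

Request:
{"api": "step_arm", "payload": {
  "increments": [
    [[0,0,-0.175,-0.073,-0.328,0,-1],[0,0,-0.175,-0.028,-0.336,0,-1],[0,0,-0.175,0.019,-0.336,0,-1],[0,0,-0.175,0.065,-0.33,0,-1],[0,0,-0.175,0.109,-0.318,0,-1]]
  ]
}}

```text
clock: 3.4
eef_pos: [345.6, 3.1, 449.9]
eef_rot: [-3.141, 0.001, 0.086]
wrist_force: [0.3, 0.0, -0.1]
finger_gap: 94.2
finger_force: 0.0
```

Request:
{"api": "step_arm", "payload": {
  "increments": [
    [[0,0,-0.175,0.152,-0.301,0,-1],[0,0,-0.175,0.191,-0.277,0,-1],[0,0,-0.175,0.228,-0.248,0,-1],[0,0,-0.175,0.274,-0.242,0.031,-1],[0,0,-0.175,0.305,-0.202,0.031,-1]]
  ]
}}

```text
clock: 3.9
eef_pos: [370.7, 68.1, 447.4]
eef_rot: [-3.141, 0.0, 0.774]
wrist_force: [-0.2, -0.0, 0.1]
finger_gap: 94.1
finger_force: 0.0
```

Request:
{"api": "step_arm", "payload": {
  "increments": [
    [[0,0,-0.175,0.33,-0.158,0.031,-1],[0,0,-0.175,0.348,-0.112,0.031,-1],[0,0,-0.175,0.36,-0.063,0.032,-1],[0,0,-0.175,0.366,-0.013,0.031,-1],[0,0,-0.175,0.364,0.038,0.032,-1]]
  ]
}}

```text
clock: 4.4
eef_pos: [395.8, 136.9, 441.0]
eef_rot: [-3.141, -0.0, 1.461]
wrist_force: [0.0, -0.1, 0.4]
finger_gap: 94.1
finger_force: 0.0
```

Request:
{"api": "step_arm", "payload": {
  "increments": [
    [[0,0,-0.176,0.355,0.087,0.031,-1],[0,0,-0.175,0.403,0.106,0.188,-1],[0,0,-0.175,0.385,0.16,0.188,-1],[0,0,-0.175,0.36,0.211,0.187,-1],[0,0,-0.175,0.327,0.258,0.188,-1]]
  ]
}}

```text
clock: 4.9
eef_pos: [415.8, 215.7, 409.5]
eef_rot: [-3.141, -0.001, 2.149]
wrist_force: [0.2, -0.8, -0.0]
finger_gap: 94.3
finger_force: 0.0
```

Request:
{"api": "step_arm", "payload": {
  "increments": [
    [[0,0,-0.175,0.289,0.301,0.187,-1],[0,0,-0.175,0.245,0.337,0.188,-1],[0,0,-0.175,0.196,0.368,0.187,-1],[0,0,-0.175,0.143,0.391,0.188,-1],[0,0,-0.183,0.079,0.284,0.25,-1]]
  ]
}}

```text
clock: 5.4
eef_pos: [433.0, 292.4, 369.5]
eef_rot: [3.142, -0.001, 2.843]
wrist_force: [0.1, -0.1, -0.1]
finger_gap: 94.0
finger_force: 0.0
```

Request:
{"api": "step_arm", "payload": {
  "increments": [
    [[0,0,-0.183,0.038,0.293,0.25,-1],[0,0,-0.183,-0.005,0.295,0.25,-1],[0,0,-0.183,-0.047,0.291,0.25,-1],[0,0,-0.183,-0.088,0.281,0.25,-1],[0,0,-0.183,-0.127,0.266,0.25,-1]]
  ]
}}

```text
clock: 5.9
eef_pos: [443.0, 350.1, 319.2]
eef_rot: [3.141, -0.001, -2.722]
wrist_force: [0.1, 0.2, -0.5]
finger_gap: 94.1
finger_force: 0.0
```

Request:
{"api": "step_arm", "payload": {
  "increments": [
    [[0,0,-0.183,-0.164,0.245,0.25,-1],[0,0,-0.184,-0.198,0.219,0.25,-1],[0,0,0,0,0,0,-1]]
  ]
}}

```text
clock: 6.2
eef_pos: [446.7, 373.6, 298.3]
eef_rot: [3.141, -0.003, -2.435]
wrist_force: [-0.1, -0.4, -0.4]
finger_gap: 94.3
finger_force: 0.0
```

```bash
python3 - <<'E'
from p import *
s=manip.read_state();print(s["joints"].round(3),s["eef_pos"],s["eef_rot"],s["clock"])
pi=np.pi
plan([((446,373,240),(pi,0,3.85)),((446,373,202),(pi,0,3.85),3)])
E
```

```text
[ 6.330e-01  4.760e-01  1.537e+00  1.000e-03  1.132e+00 -1.644e+00] [446.7411278  373.56532352 298.33501159] [ 3.14089650e+00 -2.87117811e-03 -2.43538539e+00] 6.2
[[[0,-0.002,-0.001,0.01,0,0.729,-1],[0.001,-0.002,-0.002,0.01,0,0.729,-1],[-0,0,0,0,0,0.317,-1],[-0,0,0,0,0,0.317,-1],[-0,0,0,0,0,0.316,-1]]]
5 end [446. 373. 202.] [-3.142  0.    -2.433]
```

Request:
{"api": "step_arm", "payload": {
  "increments": [
    [[0,-0.003,-0.002,0.01,0,0.73,-1],[0,0,0,0.01,0,0.729,-1],[0,0,0,0,0,0.317,-1],[0,0,0,0,0,0.317,-1],[0,0,0,0,0,0.316,-1]]
  ]
}}

```text
clock: 6.7
eef_pos: [446.8, 372.4, 203.9]
eef_rot: [3.141, 0.004, -2.436]
wrist_force: [0.8, -0.0, 0.3]
finger_gap: 93.9
finger_force: 0.0
```

Request:
{"api": "step_arm", "payload": {
  "increments": [
    [[0,0,0,0,0,0,1],[0,0,0,0,0,0,1],[0,0,0,0,0,0,1],[0,0,0,0,0,0,1],[0,0,0,0,0,0,1]]
  ],
  "newtons": 40
}}

```text
clock: 7.2
eef_pos: [446.6, 372.4, 204.2]
eef_rot: [3.141, 0.003, -2.433]
wrist_force: [0.9, 0.6, 0.1]
finger_gap: 57.2
finger_force: 0.0
```

Request:
{"api": "step_arm", "payload": {
  "increments": [
    [[0,0,0,0,0,0,1],[0,0,0,0,0,0,1],[0,0,0,0,0,0,1]]
  ]
}}

```text
clock: 7.5
eef_pos: [446.5, 372.3, 203.7]
eef_rot: [3.141, 0.002, -2.433]
wrist_force: [-0.3, -0.4, -0.7]
finger_gap: 33.3
finger_force: 0.0
```

Request:
{"api": "step_arm", "payload": {
  "increments": [
    [[0,0,0,0,0,0.06,1],[0,0,0,0,0,0,1],[0,0,0,0,0,0,1],[0,0,0,0,0,0,1],[0,0,0,0,0,0,1]]
  ]
}}

```text
clock: 8.0
eef_pos: [446.5, 372.3, 201.2]
eef_rot: [3.141, 0.002, -2.433]
wrist_force: [0.0, -0.1, -0.7]
finger_gap: 15.6
finger_force: 40.0
```

```bash
python3 - <<'E'
from p import *
s=manip.read_state();print(s)
from cell import optics
import cv2
c=optics.camera("scene");np.savez("scene1.npz",**c)
t=optics.camera("top")
im=np.zeros((600,800,3),np.uint8)
im[:600,:800]=cv2.resize(c["frame"][110:230,270:430,::-1],(800,600),interpolation=cv2.INTER_CUBIC)
cv2.imwrite("pics/grip1.png",im)
E
```

```text
{'clock': 8.0, 'joints': array([ 6.32038484e-01,  6.08452951e-01,  1.59204964e+00,  8.11738785e-04,
        9.39125875e-01, -1.64749114e+00]), 'qd': array([ 0.00138014, -0.00023817, -0.00130267, -0.00113525,  0.00021676,
       -0.00062671]), 'effort': array([-2.63505644e-03, -6.31219196e+01, -2.83640456e+01, -1.55512942e-02,
        5.88204316e-02, -2.75643197e-05]), 'eef_pos': array([446.46591927, 372.34189861, 201.24391795]), 'eef_rot': array([ 3.14108902e+00,  2.00852268e-03, -2.43333855e+00]), 'wrist_force': array([ 0.0258359 , -0.09677751, -0.66461735]), 'moment': array([ 0.08837937, -0.0696817 ,  0.01558458]), 'finger_force': 39.99948263168335, 'finger_gap': 15.606886338621461}
```

View pics/grip1.png

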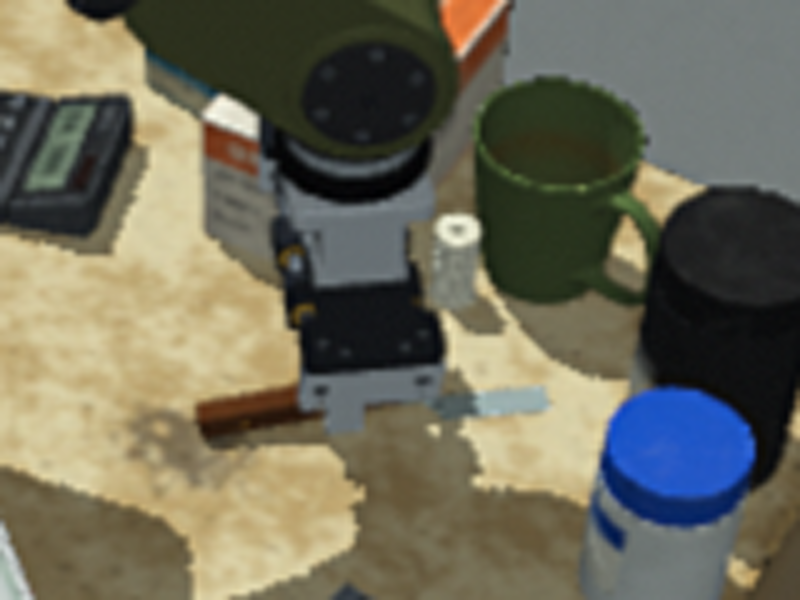

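The knife is gripped in place: the gap is 15.6 mm, the blade lies flat, the tip is near (379.8,189.6), and the thread is clear at about (361,162). Next I'll carry it to a point in front of the notch.

```bash
cat > k.py <<'E'
from p import *
O=np.array([570.5,232.3,0]);YA=-0.125;LT=114.;ZT=201.2
C=Ro.from_euler("z",YA)
tip_t=np.array([-LT,0,ZT])   # blade front edge underside in tool frame
def pose(x,y,z,pitch=0.,yaw=0.):
    """tip at case coords; pitch>0 tip up"""
    R=C*Ro.from_euler("z",yaw)*Ro.from_euler("y",-pitch)*Ro.from_euler("xyz",(np.pi,0,np.pi))
    return (O+C.apply([x,y,z])-R.apply(tip_t),R.as_euler("xyz"))
def tip():
    s=manip.read_state();R=Ro.from_euler("xyz",s["eef_rot"]);q=C.inv().apply(s["eef_pos"]+R.apply(tip_t)-O)
    k=C.inv()*R;a=k.apply([-1,0,0]);print("tip case",q.round(2),"pitch",np.arcsin(a[2]).round(4),"yaw",np.arctan2(a[1],a[0]).round(4),"F",C.inv().apply(s["wrist_force"]).round(2),"t",s["clock"],"j",s["joints"].round(2));return q
E
python3 - <<'E'
from k import *
tip()
s=manip.read_state();p=s["eef_pos"]
plan([((p[0],p[1],330),None),pose(-90,0,128),pose(-90,0,40)],fing=1)
E
```

```text
tip case [-63.62 208.24   0.34] pitch 0.0021 yaw 0.8332 F [ 0.46  0.13 -0.58] t 8.1 j [ 0.63  0.61  1.59  0.    0.94 -1.65]
[[[0,0,0,-0.002,0,-0.804,1],[0,0,-0,-0.002,0.001,-0.805,1],[0,0,-0,-0.001,0,-0.804,1],[0,0,-0,-0.002,0.001,-0.805,1],[0,0,0.177,0.559,-0.15,0.002,1]]]
[[[0,0,0.177,0.532,-0.226,0.002,1],[0,0.001,0.177,0.496,-0.298,0.002,1],[0.001,0,0.177,0.45,-0.364,0.003,1],[0,0,0.176,0.395,-0.423,0.003,1],[0.001,0.001,0.177,0.334,-0.473,0.002,1]]]
[[[-0,-0,-0,-0,0,0.733,1],[-0,-0,-0,-0,0,0.734,1],[-0,-0,-0,-0.001,0,0.733,1]]]
13 end [368.1 257.7 241.2] [-3.142 -0.     3.016]
```

Request:
{"api": "step_arm", "payload": {
  "increments": [
    [[0,0,0,0,0,-0.4,1],[0,0,0,0,0,-0.8,1],[0,0,0,0,0,-0.805,1],[0,0,0,0,0,-0.805,1],[0,0,0,0,0,-0.4,1]]
  ]
}}

```text
clock: 8.6
eef_pos: [446.3, 372.1, 334.1]
eef_rot: [3.141, 0.007, -2.433]
wrist_force: [-0.4, -0.5, -0.8]
finger_gap: 15.7
finger_force: 40.0
```

Request:
{"api": "step_arm", "payload": {
  "increments": [
    [[0,0,0.177,0.559,-0.15,0.002,1],[0,0,0.177,0.532,-0.226,0.002,1],[0,0.001,0.177,0.496,-0.298,0.002,1],[0.001,0,0.177,0.45,-0.364,0.003,1],[0,0,0.176,0.395,-0.423,0.003,1]]
  ]
}}

```text
clock: 9.1
eef_pos: [380.3, 275.8, 330.2]
eef_rot: [3.14, 0.002, -3.133]
wrist_force: [0.7, 0.5, 0.4]
finger_gap: 15.7
finger_force: 40.0
```

Request:
{"api": "step_arm", "payload": {
  "increments": [
    [[0.001,0.001,0.177,0.334,-0.473,0.002,1],[0,0,0,0,0,0.733,1],[0,0,0,0,0,0.734,1],[0,0,0,0,0,0.733,1],[0,0,0,0,0,0,1]]
  ]
}}

```text
clock: 9.6
eef_pos: [367.3, 257.1, 239.3]
eef_rot: [-3.139, -0.003, 3.016]
wrist_force: [-0.7, -0.5, 0.6]
finger_gap: 15.4
finger_force: 40.0
```

```bash
python3 - <<'E'
from k import *
from h import *
from cell import optics
tip()
im=np.zeros((600,800,3),np.uint8)
for n in("top","scene"):
    c=optics.camera(n);np.savez(n+"2.npz",**c)
    if n=="top": im[:600,:300]=cv2.resize(c["frame"][125:225,315:365,::-1],(300,600),interpolation=cv2.INTER_CUBIC)
    else: im[:500,300:]=cv2.resize(c["frame"][190:290,290:390,::-1],(500,500),interpolation=cv2.INTER_CUBIC)
cv2.imwrite("pics/pre2.png",im);tip()
E
```

```text
tip case [-91.37  -1.25  37.71] pitch -0.0034 yaw -0.0001 F [-0.6  -0.59  0.56] t 9.6 j [ 0.53  0.3   1.95 -0.    0.89 -0.92]
tip case [-8.983e+01  1.000e-02  4.102e+01] pitch 0.0003 yaw -0.0001 F [ 0.34  0.7  -0.11] t 9.7 j [ 0.53  0.3   1.95  0.    0.89 -0.92]
```

View pics/pre2.png

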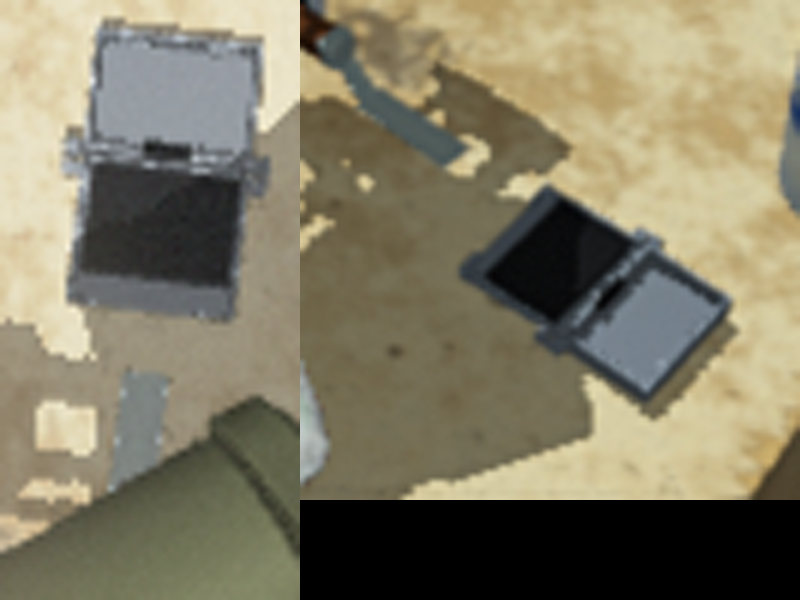

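The picture shows the blade pointing at the notch. The tip is at about (339.4,187) in the top view and (321.3,221.7) in the scene view, and the catch is at (342.8,150). Next I'll compare these with the kinematics.

```bash
python3 - <<'E'
from k import *
from h import *
t=dict(np.load("top2.npz"));s=dict(np.load("scene2.npz"))
f=lambda c,uv,z:C.inv().apply(ray(c,uv,z)-O).round(1)
print("tip",f(t,(339.4,187),42.2),f(s,(321.3,221.7),42.2))
print("catch mid",f(t,(342.8,150),16.3), f(s,(290+308/5,190+(293)/5),15.5))
print("pad corners top",f(t,[(315+82/6,125+270/6),(315+230/6,125+288/6),(315+93/6,125+165/6),(315+242/6,125+180/6)],17))
print("base rim corners top",f(t,[(315+103/6,125+22/6),(315+262/6,125+38/6),(315+70/6,125+300/6),(315+233/6,125+320/6)],[17.5,17.5,12,12]))
print("scene: pad corners",f(s,[(290+247/5,190+198/5),(290+183/5,190+272/5),(290+257/5,190+320/5),(290+332/5,190+245/5)],17))
print("scene rim far",f(s,[(290+432/5,190+302/5),(290+350/5,190+400/5)],17.5), f(s,[(290+247/5,190+186/5),(290+163/5,190+272/5)],12))
a=f(t,[(315+125/6,125+370/6),(315+168/6,125+375/6)],42.2);b=f(t,[(315+112/6,125+485/6)],42.2);print("blade edge",a,b)
plan([pose(-70,-1,13),pose(-62,-1,11)],fing=1,vmax=8)
E
```

```text
tip [[-94.   -2.   42.2]] [[-88.3  -2.7  42.2]]
catch mid [[ 0.8 -0.2 16.3]] [[ 5.1 -1.3 15.5]]
pad corners top [[-52.3  27.5  17. ]
 [-52.  -31.9  17. ]
 [ -9.3  28.5  17. ]
 [ -7.8 -31.5  17. ]]
base rim corners top [[ 49.5  31.8  17.5]
 [ 51.2 -32.6  17.5]
 [-64.   30.7  12. ]
 [-63.7 -35.   12. ]]
scene: pad corners [[-51.7  22.7  17. ]
 [-47.  -31.4  17. ]
 [ -3.  -29.8  17. ]
 [ -2.8  27.4  17. ]]
scene rim far [[ 53.4  31.7  17.5]
 [ 56.8 -36.5  17.5]] [[-58.6  31.5  12. ]
 [-56.4 -34.9  12. ]]
blade edge [[-94.3   6.3  42.2]
 [-94.1 -10.4  42.2]] [[-139.2    5.8   42.2]]
[[[0,0,-0,-0.099,-0.005,0.14,1],[0,0,-0,-0.1,-0.005,0.14,1],[0,0,-0,-0.099,-0.005,0.14,1],[0,0,-0,-0.1,-0.004,0.14,1],[0,0,-0,-0.099,-0.005,0.14,1]]]
[[[0,0,-0,-0.1,-0,0.025,1],[0,0,-0,-0.1,-0,0.025,1]]]
7 end [395.7 253.3 212.2] [3.141 0.    3.017]
```

```bash
sed -i 's/^C=Ro.*/C=Ro.from_euler("z",YA);O=O+C.apply([3.3,0.9,0])/' k.py; python3 - <<'E'
from k import *
tip()
plan([pose(-75,-0.8,14),pose(-58,-0.8,12.5)],fing=1,vmax=10)
E
```

```text
tip case [-93.13  -0.89  41.02] pitch 0.0003 yaw -0.0001 F [ 0.34  0.7  -0.11] t 9.7 j [ 0.53  0.3   1.95  0.    0.89 -0.92]
[[[0,0,-0,-0.114,0.001,0.169,1],[0,0,-0,-0.114,0.001,0.169,1],[0,0,-0,-0.113,0.001,0.168,1],[0,0,-0,-0.114,0.001,0.169,1],[0,0,-0,-0.212,-0,0.019,1]]]
[[[0,0,-0,-0.213,-0,0.018,1]]]
6 end [403.1 253.4 213.7] [3.141 0.    3.017]
```

Request:
{"api": "step_arm", "payload": {
  "increments": [
    [[0,0,0,-0.114,0,0.169,1],[0,0,0,-0.114,0,0.169,1],[0,0,0,-0.114,0,0.168,1],[0,0,0,-0.114,0,0.169,1],[0,0,0,-0.212,0,0.019,1]]
  ]
}}

```text
clock: 10.2
eef_pos: [394.7, 254.0, 212.2]
eef_rot: [-3.141, -0.001, 3.017]
wrist_force: [0.4, 0.0, -0.9]
finger_gap: 15.3
finger_force: 40.0
```

Request:
{"api": "step_arm", "payload": {
  "increments": [
    [[0,0,0,-0.213,0,0.018,1],[0,0,0,0,0,0,1],[0,0,0,0,0,0,1],[0,0,0,0,0,0,1]]
  ]
}}

```text
clock: 10.6
eef_pos: [402.8, 253.1, 212.5]
eef_rot: [3.142, -0.0, 3.017]
wrist_force: [1.1, 0.5, -1.3]
finger_gap: 15.5
finger_force: 40.0
```

```bash
python3 - <<'E'
from k import *
from h import *
from cell import optics
tip();im=np.zeros((600,800,3),np.uint8)
for n in("top","scene"):
    c=optics.camera(n);np.savez(n+"3.npz",**c)
    if n=="top": im[:600,:300]=cv2.resize(c["frame"][125:225,315:365,::-1],(300,600),interpolation=cv2.INTER_CUBIC)
    else: im[:500,300:]=cv2.resize(c["frame"][210:275,310:375,::-1],(500,500),interpolation=cv2.INTER_CUBIC)
cv2.imwrite("pics/pre3.png",im)
E
```

```text
tip case [-58.33  -1.16  11.34] pitch -0.0 yaw -0.0 F [ 1.02  0.59 -1.31] t 10.6 j [ 0.48  0.4   1.89  0.    0.85 -0.96]
```

View pics/pre3.png

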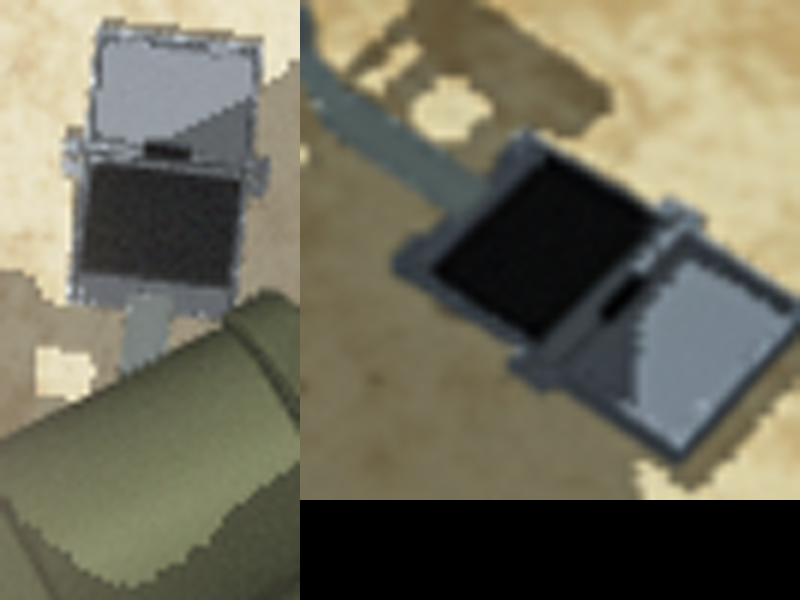

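The blade tip is in the notch: in the top crop it's at (150,292), about 5 mm short of the pad edge. Next I'll probe down gently.

Request:
{"api": "step_arm", "payload": {
  "increments": [
    [[0,0,0,0,0,0.02,1],[0,0,0,0,0,0.015,1],[0,0,0,0,0,0,1]]
  ]
}}

```text
clock: 11.0
eef_pos: [402.8, 253.1, 211.0]
eef_rot: [-3.141, -0.0, 3.017]
wrist_force: [0.0, 0.4, -0.6]
finger_gap: 15.3
finger_force: 40.0
```

Request:
{"api": "step_arm", "payload": {
  "increments": [
    [[0,0,0,0,0,0.01,1],[0,0,0,0,0,0,1]]
  ]
}}

```text
clock: 11.2
eef_pos: [402.9, 253.1, 210.6]
eef_rot: [-3.142, -0.0, 3.017]
wrist_force: [-1.0, 0.7, -1.3]
finger_gap: 16.0
finger_force: 40.0
```

```bash
python3 - <<'E'
from k import *
tip()
E
```

```text
tip case [-58.24  -1.17   9.38] pitch -0.0001 yaw -0.0001 F [-1.04  0.61 -1.27] t 11.2 j [ 0.48  0.41  1.89  0.    0.84 -0.96]
```

Request:
{"api": "step_arm", "payload": {
  "increments": [
    [[0,0,0,0,0,0.01,1],[0,0,0,0,0,0.01,1],[0,0,0,0,0,0,1]]
  ]
}}

```text
clock: 11.5
eef_pos: [402.9, 253.1, 209.8]
eef_rot: [-3.142, -0.0, 3.016]
wrist_force: [0.5, 0.4, -0.8]
finger_gap: 15.6
finger_force: 40.0
```

Request:
{"api": "step_arm", "payload": {
  "increments": [
    [[0,0,0,0,0,0.01,1],[0,0,0,0,0,0,1]]
  ]
}}

```text
clock: 11.7
eef_pos: [402.9, 253.1, 209.4]
eef_rot: [3.142, -0.0, 3.017]
wrist_force: [1.9, -0.5, -0.1]
finger_gap: 15.8
finger_force: 40.0
```

Request:
{"api": "step_arm", "payload": {
  "increments": [
    [[0,0,0,0,0,0.008,1],[0,0,0,0,0,0,1]]
  ]
}}

```text
clock: 11.9
eef_pos: [402.9, 253.1, 209.1]
eef_rot: [-3.142, -0.0, 3.017]
wrist_force: [0.7, 0.3, -0.4]
finger_gap: 15.4
finger_force: 40.0
```

```bash
cat > r.py <<'E'
from k import *
q=tip();print("M",C.inv().apply(manip.read_state()["moment"]).round(3))
E
python3 r.py
```

```text
tip case [-58.22  -1.19   7.86] pitch -0.0001 yaw -0.0 F [ 0.69  0.35 -0.41] t 11.9 j [ 0.48  0.41  1.89 -0.    0.84 -0.96]
M [ 0.056 -0.111  0.016]
```

Request:
{"api": "step_arm", "payload": {
  "increments": [
    [[0,0,0,0,0,0,1]]
  ]
}}

```text
clock: 12.0
eef_pos: [402.9, 253.1, 209.1]
eef_rot: [3.142, 0.0, 3.017]
wrist_force: [-0.2, 0.0, -1.2]
finger_gap: 15.4
finger_force: 40.0
```

```bash
python3 r.py
```

```text
tip case [-58.19  -1.17   7.92] pitch 0.0 yaw -0.0 F [-0.21  0.   -1.17] t 12.0 j [ 0.48  0.41  1.89 -0.    0.84 -0.96]
M [ 0.083 -0.109 -0.063]
```

Request:
{"api": "step_arm", "payload": {
  "increments": [
    [[0,0,0,0,0,0.01,1],[0,0,0,0,0,0,1]]
  ]
}}

```text
clock: 12.2
eef_pos: [402.9, 253.1, 208.7]
eef_rot: [3.142, -0.0, 3.016]
wrist_force: [0.6, 0.4, -0.9]
finger_gap: 15.7
finger_force: 40.0
```

```bash
python3 r.py
```

```text
tip case [-58.21  -1.19   7.48] pitch -0.0001 yaw -0.0001 F [ 0.49  0.49 -0.87] t 12.2 j [ 0.48  0.41  1.89  0.    0.84 -0.96]
M [ 0.105 -0.146  0.021]
```

Request:
{"api": "step_arm", "payload": {
  "increments": [
    [[0,0,0,0,0,0.008,1],[0,0,0,0,0,0,1]]
  ]
}}

```text
clock: 12.4
eef_pos: [402.9, 253.1, 208.4]
eef_rot: [-3.142, -0.0, 3.017]
wrist_force: [-0.3, 0.3, -1.0]
finger_gap: 15.7
finger_force: 40.0
```

```bash
python3 r.py
```

```text
tip case [-58.21  -1.17   7.15] pitch -0.0001 yaw -0.0001 F [-0.37  0.25 -1.02] t 12.4 j [ 0.48  0.41  1.89  0.    0.84 -0.96]
M [ 0.086 -0.08  -0.031]
```

Request:
{"api": "step_arm", "payload": {
  "increments": [
    [[0,0,0,0,0,0.008,1],[0,0,0,0,0,0,1]]
  ]
}}

```text
clock: 12.6
eef_pos: [402.9, 253.1, 208.1]
eef_rot: [3.142, 0.0, 3.017]
wrist_force: [-0.5, -0.0, -0.0]
finger_gap: 15.8
finger_force: 40.0
```

```bash
python3 r.py
```

```text
tip case [-58.18  -1.15   6.88] pitch 0.0 yaw -0.0001 F [-0.51 -0.06 -0.02] t 12.6 j [ 0.48  0.41  1.89  0.    0.84 -0.96]
M [ 0.04  -0.155  0.07 ]
```

Request:
{"api": "step_arm", "payload": {
  "increments": [
    [[0,0,0,0,0,0.008,1],[0,0,0,0,0,0,1]]
  ]
}}

```text
clock: 12.8
eef_pos: [402.9, 253.1, 207.8]
eef_rot: [3.142, 0.0, 3.017]
wrist_force: [-0.1, 0.7, 0.3]
finger_gap: 15.8
finger_force: 40.0
```

```bash
python3 r.py
```

```text
tip case [-58.19  -1.15   6.58] pitch 0.0 yaw -0.0001 F [-0.14  0.66  0.27] t 12.8 j [ 0.48  0.41  1.89  0.    0.84 -0.96]
M [-0.011 -0.136  0.028]
```

Request:
{"api": "step_arm", "payload": {
  "increments": [
    [[0,0,0,0,0,0.006,1],[0,0,0,0,0,0,1]]
  ]
}}

```text
clock: 13.0
eef_pos: [402.9, 253.1, 207.6]
eef_rot: [3.142, 0.0, 3.017]
wrist_force: [-1.0, -0.2, 1.4]
finger_gap: 15.8
finger_force: 40.0
```

```bash
python3 r.py
```

```text
tip case [-58.2   -1.13   6.36] pitch 0.0 yaw -0.0 F [-0.93 -0.29  1.4 ] t 13.0 j [ 0.48  0.41  1.89  0.    0.83 -0.96]
M [ 0.085 -0.083 -0.012]
```

Request:
{"api": "step_arm", "payload": {
  "increments": [
    [[0,0,0,0,0,0,1]]
  ]
}}

```text
clock: 13.1
eef_pos: [402.9, 253.1, 207.6]
eef_rot: [3.142, 0.0, 3.017]
wrist_force: [-1.6, 0.4, 0.6]
finger_gap: 15.7
finger_force: 40.0
```

```bash
python3 r.py
```

```text
tip case [-58.18  -1.13   6.36] pitch 0.0001 yaw -0.0001 F [-1.66  0.22  0.62] t 13.1 j [ 0.48  0.41  1.89  0.    0.83 -0.96]
M [ 0.045 -0.117 -0.039]
```

Request:
{"api": "step_arm", "payload": {
  "increments": [
    [[0,0,0,0,0,-0.005,1],[0,0,0,-0.05,0,-0.0045,1],[0,0,0,-0.05,0,-0.0045,1],[0,0,0,-0.05,0,-0.0045,1],[0,0,0,0,0,0,1]]
  ]
}}

```text
clock: 13.6
eef_pos: [409.1, 252.3, 208.3]
eef_rot: [3.141, 0.0, 3.016]
wrist_force: [-0.1, 0.4, 0.3]
finger_gap: 15.2
finger_force: 40.0
```

```bash
python3 r.py
```

```text
tip case [-51.82  -1.15   7.14] pitch 0.0003 yaw -0.0002 F [-0.16  0.41  0.35] t 13.6 j [ 0.48  0.42  1.88 -0.    0.84 -0.97]
M [ 0.095 -0.301  0.016]
```

Request:
{"api": "step_arm", "payload": {
  "increments": [
    [[0,0,0,-0.04,0,-0.0035,1],[0,0,0,-0.04,0,-0.0035,1],[0,0,0,0,0,0,1]]
  ]
}}

```text
clock: 13.9
eef_pos: [412.2, 251.9, 208.6]
eef_rot: [3.142, 0.0, 3.016]
wrist_force: [0.7, 0.1, 0.9]
finger_gap: 16.0
finger_force: 40.0
```

```bash
python3 r.py
```

```text
tip case [-48.77  -1.16   7.38] pitch 0.0002 yaw -0.0001 F [0.67 0.15 0.92] t 13.9 j [ 0.47  0.42  1.87 -0.    0.84 -0.97]
M [ 0.087 -0.337  0.011]
```

Request:
{"api": "step_arm", "payload": {
  "increments": [
    [[0,0,0,-0.04,0,-0.004,1],[0,0,0,0,0,0,1]]
  ]
}}

```text
clock: 14.1
eef_pos: [413.7, 251.7, 208.7]
eef_rot: [3.142, 0.0, 3.017]
wrist_force: [0.1, -0.2, -0.0]
finger_gap: 15.4
finger_force: 40.0
```

```bash
python3 r.py; cat > pd.py <<'E'
from k import *
from h import *
from cell import optics
import sys
def pad(c,tag):
    f=c["frame"].astype(int);m=np.zeros((400,640),np.uint8);V=f.max(2)
    if tag=="top": m[148:180,320:362]=V[148:180,320:362]<68
    else: m[225:262,322:362]=V[225:262,322:362]<48
    m=cv2.morphologyEx(m,cv2.MORPH_OPEN,np.ones((3,3)))
    cs=cv2.findContours(m,0,1)[0];cn=max(cs,key=cv2.contourArea)
    q=C.inv().apply(ray(c,cn[:,0,:],17)-O);print(tag,m.sum(),"x",np.percentile(q[:,0],[2,10,90,98]).round(1),"y",np.percentile(q[:,1],[2,98]).round(1))
if __name__=="__main__":
    for n in("top","scene"):
        pad(dict(np.load(n+"3.npz")),n);c=optics.camera(n);np.savez(n+"4.npz",**c);pad(c,n)
E
python3 pd.py
```

```text
tip case [-47.24  -1.16   7.53] pitch 0.0001 yaw -0.0001 F [ 0.16 -0.19 -0.03] t 14.1 j [ 0.47  0.43  1.87 -0.    0.85 -0.97]
M [ 0.016 -0.335 -0.009]
top 462 x [-54.1 -53.4 -11.4 -10.5] y [-30.6  28.4]
top 464 x [-53.9 -53.3 -11.2 -10.5] y [-30.6  28.6]
scene 389 x [-51.1 -50.8  -7.   -6.9] y [-34.1  28.1]
scene 386 x [-50.9 -50.4  -7.   -6.9] y [-34.   28.2]
```

The blade is under the rim: the tip is at x=-47.2, the pad edge is still near -52, and the pad hasn't moved. Next I'll lift along an arc.

```bash
cat >> k.py <<'E'
def arc(phi,xp=-7.5,zp=11.3,r=39.5,y=-1.15):
    a=np.radians(phi);return pose(xp-r*np.cos(a),y,zp+r*np.sin(a)-1.5)+(1,)
E
python3 - <<'E'
from k import *
plan([arc(a) for a in (-1,3,8,13,18,23,28,33,38,43)],fing=1)
E
```

```text
[[[0,0,-0,-0.008,0,-0.04,1],[0,0,-0,-0.002,0,-0.069,1],[0,0,-0,-0.008,0,-0.086,1],[0,0,-0,-0.016,0,-0.084,1],[0,0,-0,-0.023,0,-0.083,1]]]
[[[0,0,-0,-0.03,0,-0.081,1],[0,0,-0,-0.037,0,-0.078,1],[0,0,-0,-0.044,0,-0.074,1],[0,0,-0,-0.05,0,-0.07,1],[0,0,-0,-0.056,0,-0.066,1]]]
10 end [424.5 250.4 238. ] [3.141 0.    3.017]
```

Request:
{"api": "step_arm", "payload": {
  "increments": [
    [[0,0,0,-0.008,0,-0.04,1],[0,0,0,-0.002,0,-0.069,1],[0,0,0,-0.008,0,-0.086,1],[0,0,0,-0.016,0,-0.084,1],[0,0,0,-0.023,0,-0.083,1]]
  ]
}}

```text
clock: 14.7
eef_pos: [415.9, 251.5, 223.5]
eef_rot: [3.142, 0.0, 3.017]
wrist_force: [0.1, 0.4, -0.6]
finger_gap: 15.5
finger_force: 40.0
```

Request:
{"api": "step_arm", "payload": {
  "increments": [
    [[0,0,0,-0.03,0,-0.081,1],[0,0,0,-0.037,0,-0.078,1],[0,0,0,-0.044,0,-0.074,1],[0,0,0,-0.05,0,-0.07,1],[0,0,0,-0.056,0,-0.066,1]]
  ]
}}

```text
clock: 15.2
eef_pos: [424.7, 250.4, 238.2]
eef_rot: [3.142, -0.0, 3.017]
wrist_force: [-0.2, 0.2, -1.2]
finger_gap: 15.8
finger_force: 40.0
```

Request:
{"api": "step_arm", "payload": {
  "increments": [
    [[0,0,0,0,0,0,1]]
  ]
}}

```text
clock: 15.3
eef_pos: [424.8, 250.4, 238.3]
eef_rot: [3.141, 0.001, 3.016]
wrist_force: [-0.7, 0.1, -0.5]
finger_gap: 15.6
finger_force: 40.0
```

```bash
python3 r.py; python3 - <<'E'
from k import *
from h import *
from cell import optics
im=np.zeros((600,800,3),np.uint8)
for n in("top","scene"):
    c=optics.camera(n);np.savez(n+"5.npz",**c)
    if n=="top": im[:600,:300]=cv2.resize(c["frame"][125:225,315:365,::-1],(300,600),interpolation=cv2.INTER_CUBIC)
    else: im[:500,300:]=cv2.resize(c["frame"][205:270,310:375,::-1],(500,500),interpolation=cv2.INTER_CUBIC)
cv2.imwrite("pics/lift5.png",im)
E
```

```text
tip case [-36.03  -1.09  37.16] pitch 0.0005 yaw -0.0002 F [-0.71 -0.02 -0.48] t 15.3 j [ 0.46  0.39  1.83  0.    0.92 -0.99]
M [ 0.105 -0.074 -0.023]
```

View pics/lift5.png

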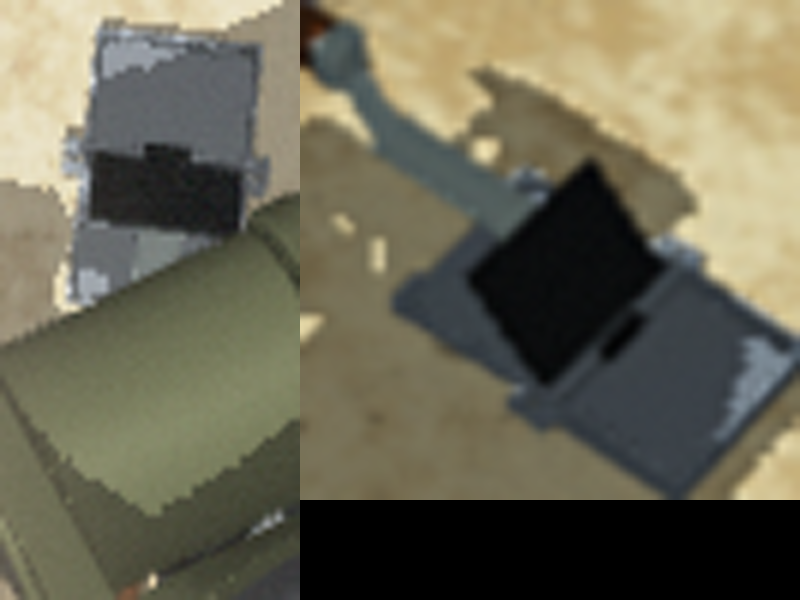

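The pad is tilted about 43° on the blade: in the scene crop its top edge runs from (590,160) to (470,280). It's centred, with its lower edge at the hinge wall. I'll continue turning it.

```bash
python3 - <<'E'
from k import *
plan([arc(a) for a in (48,53,58,63,68,73,77,80,83,86)],fing=1)
E
```

```text
[[[-0,-0,-0,-0.063,0.001,-0.062,1],[-0,-0,-0,-0.066,0,-0.055,1],[-0,-0,-0,-0.071,0,-0.049,1],[-0,-0,-0,-0.075,0,-0.042,1],[-0,-0,-0,-0.078,0,-0.036,1]]]
[[[-0,-0,-0,-0.082,0,-0.029,1],[-0,-0,-0,-0.066,0,-0.017,1],[-0,-0,-0,-0.051,0,-0.011,1],[-0,-0,-0,-0.051,0,-0.007,1],[-0,-0,-0,-0.052,0,-0.005,1]]]
10 end [450.5 247.1 250.4] [-3.142 -0.     3.016]
```

Request:
{"api": "step_arm", "payload": {
  "increments": [
    [[0,0,0,-0.063,0,-0.062,1],[0,0,0,-0.066,0,-0.055,1],[0,0,0,-0.071,0,-0.049,1],[0,0,0,-0.075,0,-0.042,1],[0,0,0,-0.078,0,-0.036,1]]
  ]
}}

```text
clock: 15.9
eef_pos: [438.8, 248.6, 247.9]
eef_rot: [3.142, 0.0, 3.016]
wrist_force: [0.4, -0.1, -1.1]
finger_gap: 15.5
finger_force: 40.0
```

Request:
{"api": "step_arm", "payload": {
  "increments": [
    [[0,0,0,-0.082,0,-0.029,1],[0,0,0,-0.066,0,-0.017,1],[0,0,0,-0.051,0,-0.011,1],[0,0,0,-0.051,0,-0.007,1],[0,0,0,-0.052,0,-0.005,1]]
  ]
}}

```text
clock: 16.4
eef_pos: [450.6, 247.1, 250.4]
eef_rot: [-3.142, -0.0, 3.017]
wrist_force: [-1.0, -0.3, 0.0]
finger_gap: 15.7
finger_force: 40.0
```

Request:
{"api": "step_arm", "payload": {
  "increments": [
    [[0,0,0,0,0,0,1]]
  ]
}}

```text
clock: 16.5
eef_pos: [450.7, 247.1, 250.5]
eef_rot: [3.142, 0.0, 3.016]
wrist_force: [-0.9, 0.1, -1.7]
finger_gap: 15.9
finger_force: 40.0
```

```bash
python3 r.py; cat > ht.py <<'E'
from k import *
from h import *
from cell import optics
import sys
tag=sys.argv[1]
for n in("top","scene"):
    c=optics.camera(n);np.savez(n+tag+".npz",**c)
    P=C.inv().apply((cloud(c)-O).reshape(-1,3));b=(2.5 if n=="top" else -2) 
    f=c["frame"].reshape(-1,3).astype(int)
    m=(abs(P[:,1])<34)&(P[:,0]>-60)&(P[:,0]<60)&(P[:,2]>2)&(P[:,2]<75)
    dark=m&(f.max(1)<62);blue=m&(f[:,2]>f[:,0]+40)
    for k,mm in(("dark",dark),("blue",blue)):
        if mm.sum()>8: q=P[mm];print(n,k,mm.sum(),"x",np.percentile(q[:,0],[5,50,95]).round(1),"y",np.percentile(q[:,1],[5,50,95]).round(1),"z",np.percentile(q[:,2],[5,50,95]).round(1))
E
python3 ht.py 6
```

```text
tip case [-10.04  -1.19  49.26] pitch 0.0 yaw -0.0002 F [-0.91  0.01 -1.68] t 16.5 j [ 0.43  0.41  1.77  0.    0.96 -1.02]
M [ 0.048 -0.062 -0.013]
top dark 55 x [-12.1 -10.1  -7.8] y [-11.4  12.1  27.3] z [33.5 54.7 57.6]
scene dark 271 x [-10.   -4.    9.2] y [-30.   -4.   29.3] z [ 9.3 32.7 55.7]
```

Request:
{"api": "step_arm", "payload": {
  "increments": [
    [[0,0,0,-0.05,0,0,1],[0,0,0,-0.05,0,0,1],[0,0,0,-0.05,0,0,1],[0,0,0,-0.05,0,0,1],[0,0,0,-0.05,0,0,1]]
  ]
}}

```text
clock: 17.1
eef_pos: [460.6, 245.8, 250.4]
eef_rot: [3.142, -0.0, 3.016]
wrist_force: [-0.6, 0.7, 0.2]
finger_gap: 15.5
finger_force: 40.0
```

Request:
{"api": "step_arm", "payload": {
  "increments": [
    [[0,0,0,-0.05,0,0,1],[0,0,0,-0.05,0,0.005,1],[0,0,0,-0.05,0,0.005,1],[0,0,0,0,0,0,1],[0,0,0,0,0,0,1]]
  ]
}}

```text
clock: 17.6
eef_pos: [466.4, 245.1, 250.0]
eef_rot: [-3.142, -0.0, 3.017]
wrist_force: [0.1, -0.3, -0.6]
finger_gap: 15.5
finger_force: 40.0
```

```bash
python3 r.py;python3 ht.py 7
```

```text
tip case [ 5.74 -1.19 48.78] pitch -0.0001 yaw -0.0001 F [ 0.17 -0.24 -0.57] t 17.6 j [ 0.41  0.43  1.73  0.    0.98 -1.03]
M [ 0.045 -0.134  0.008]
top dark 61 x [ 1.1 25.5 29.1] y [-15.2  23.   28.4] z [10.2 12.8 21.1]
top blue 31 x [ 7.2 15.9 21.3] y [-0.1 13.1 21.5] z [14.8 17.6 20.7]
scene dark 241 x [-8.1 13.1 31.8] y [-30.6  -9.4  28.2] z [ 9.5 16.3 26.2]
scene blue 197 x [ 0.1 11.8 24. ] y [-21.1  -2.1  18.2] z [15.9 20.1 24.3]
```

```bash
python3 - <<'E'
from h import *
im=np.zeros((600,800,3),np.uint8)
c=np.load("scene7.npz");t=np.load("top7.npz")
im[:600,:240]=cv2.resize(t["frame"][125:200,330:360,::-1],(240,600),interpolation=cv2.INTER_CUBIC)
im[:560,240:]=cv2.resize(c["frame"][210:275,312:377,::-1],(560,560),interpolation=cv2.INTER_CUBIC)
cv2.imwrite("pics/turn7.png",im)
E
```

```text
(no output)
```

View pics/turn7.png

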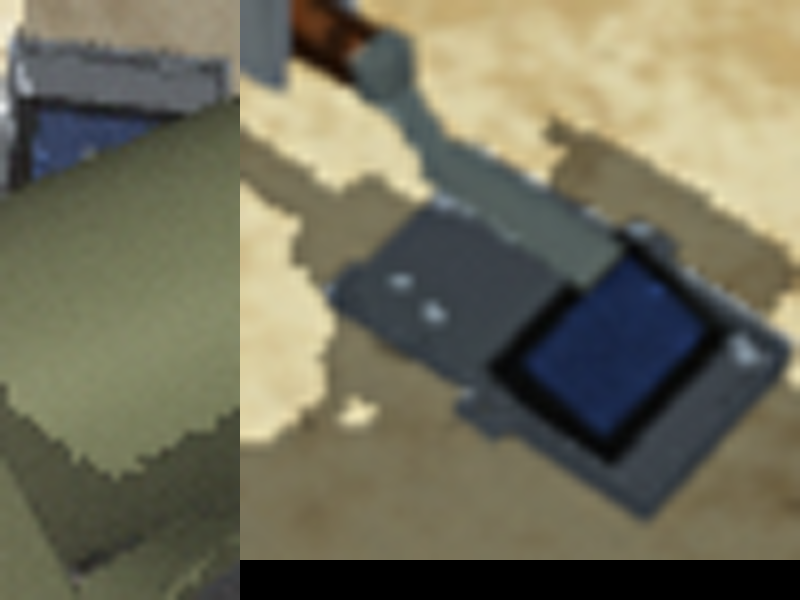

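The pad lies felt up in the base half, in the scene crop spanning about (500,370) to (725,330). Its far edge is still about 13 mm short of the lips. Next I'll draw the knife back, lower it and push the near end forward.

```bash
python3 - <<'E'
from k import *
plan([pose(-32,-1.2,48.8)+(2,),pose(-32,-1.2,21.4)+(2,),pose(-14,-1.2,21.4)+(3,)],fing=1)
print(); plan([pose(1.5,-1.2,17.8)+(8,)],fing=1)
E
```

```text
[[[-0,-0,-0,0.471,-0,0.001,1],[-0,-0,-0,0.472,-0.001,0,1],[-0,-0,-0,-0,0,0.343,1],[-0,-0,-0,-0,0,0.342,1],[-0,-0,-0,-0.15,0,-0,1]]]
[[[-0,-0,-0,-0.15,0,-0,1],[-0,-0,-0,-0.15,0,-0,1]]]
7 end [446.7 247.5 222.6] [-3.142 -0.     3.017]

[[[-0,-0,-0,0.013,-0,0.097,1],[-0,-0,-0,0.013,-0,0.097,1],[-0,-0,-0,0.013,-0,0.097,1],[-0,-0,-0,0.013,-0,0.097,1],[-0,-0,-0,0.013,-0,0.097,1]]]
[[[-0,-0,-0,0.013,-0,0.097,1],[-0,-0,-0,0.014,-0,0.097,1],[-0,-0,-0,0.013,-0.001,0.097,1]]]
8 end [462.1 245.6 219. ] [-3.142 -0.     3.017]
```

Request:
{"api": "step_arm", "payload": {
  "increments": [
    [[0,0,0,0.471,0,0,1],[0,0,0,0.472,0,0,1],[0,0,0,0,0,0.343,1],[0,0,0,0,0,0.342,1],[0,0,0,0,0,0,1]]
  ]
}}

```text
clock: 18.2
eef_pos: [428.7, 249.6, 221.0]
eef_rot: [-3.14, -0.002, 3.017]
wrist_force: [-0.5, -0.1, 0.2]
finger_gap: 15.5
finger_force: 40.0
```

```bash
python3 r.py;python3 ht.py 8; python3 - <<'E'
from h import *
im=np.zeros((600,800,3),np.uint8)
c=np.load("scene8.npz");t=np.load("top8.npz")
im[:600,:240]=cv2.resize(t["frame"][125:200,330:360,::-1],(240,600),interpolation=cv2.INTER_CUBIC)
im[:560,240:]=cv2.resize(c["frame"][210:275,312:377,::-1],(560,560),interpolation=cv2.INTER_CUBIC)
cv2.imwrite("pics/turn8.png",im)
E
```

```text
tip case [-32.65  -1.69  19.56] pitch -0.0023 yaw -0.0001 F [-0.46 -0.15  0.2 ] t 18.2 j [ 0.45  0.42  1.83 -0.    0.89 -0.99]
M [ 0.08  -0.089 -0.042]
top dark 189 x [-12.    0.1  28.5] y [-29.3  -1.9  27.5] z [10.9 20.6 25.1]
top blue 83 x [-1.2 12.3 21.9] y [-19.8   2.   17.6] z [14.7 19.5 25.2]
scene dark 263 x [-9.3 10.6 31.4] y [-30.3  -3.9  28.3] z [ 8.8 17.3 25.9]
scene blue 194 x [-0.2 12.3 24.1] y [-21.8  -2.8  16.4] z [15.7 20.1 24.7]
```

View pics/turn8.png

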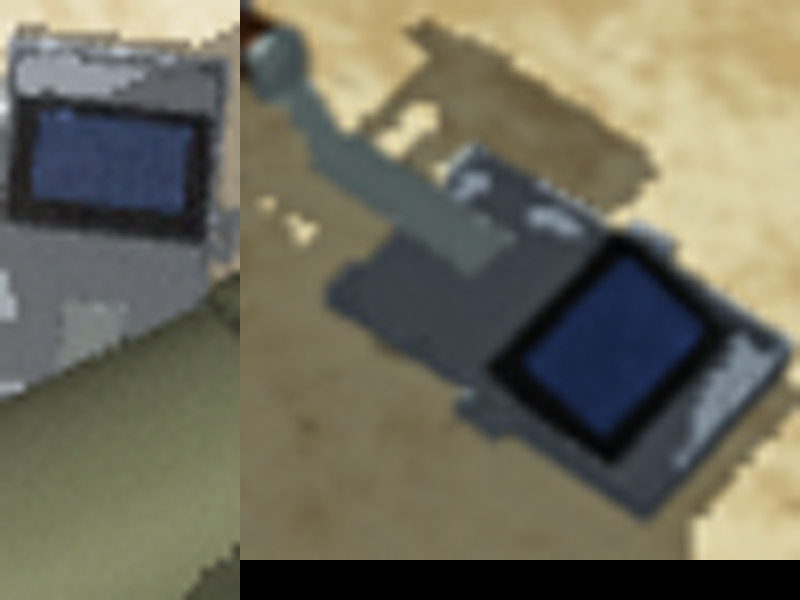

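The picture shows the pad square in the base half, near edge on the hinge wall, about 14 mm short of the far wall. The blade lies level behind it. I'll push now.

Request:
{"api": "step_arm", "payload": {
  "increments": [
    [[0,0,0,-0.15,0,0,1],[0,0,0,-0.15,0,0,1],[0,0,0,-0.15,0,0,1],[0,0,0,0,0,0,1]]
  ]
}}

```text
clock: 18.7
eef_pos: [447.6, 247.4, 222.8]
eef_rot: [3.141, 0.001, 3.016]
wrist_force: [-0.1, -0.4, -0.7]
finger_gap: 15.5
finger_force: 40.0
```

```bash
python3 r.py
```

```text
tip case [-13.01  -1.24  21.69] pitch 0.0006 yaw -0.0006 F [-0.05 -0.41 -0.73] t 18.7 j [ 0.43  0.45  1.79 -0.    0.9  -1.01]
M [ 0.054 -0.109 -0.025]
```

Request:
{"api": "step_arm", "payload": {
  "increments": [
    [[0,0,0,-0.048,0,0.011,1],[0,0,0,-0.048,0,0.011,1],[0,0,0,-0.048,0,0.011,1],[0,0,0,-0.048,0,0.011,1],[0,0,0,-0.048,0,0.011,1]]
  ]
}}

```text
clock: 19.2
eef_pos: [456.4, 246.4, 220.4]
eef_rot: [-3.142, -0.0, 3.017]
wrist_force: [0.3, 0.1, -1.1]
finger_gap: 15.7
finger_force: 40.0
```

Request:
{"api": "step_arm", "payload": {
  "increments": [
    [[0,0,0,-0.048,0,0.011,1],[0,0,0,0,0,0,1]]
  ]
}}

```text
clock: 19.4
eef_pos: [458.4, 246.1, 220.0]
eef_rot: [3.142, 0.0, 3.016]
wrist_force: [0.2, 0.1, -1.3]
finger_gap: 15.5
finger_force: 40.0
```

```bash
python3 r.py;python3 ht.py 9
```

```text
tip case [-2.24 -1.19 18.76] pitch 0.0 yaw -0.0002 F [ 0.15  0.11 -1.26] t 19.4 j [ 0.42  0.47  1.77  0.    0.91 -1.02]
M [ 0.063 -0.143  0.033]
top dark 166 x [-2.6 16.4 38. ] y [-29.2   4.7  27.7] z [10.3 16.9 22.1]
top blue 106 x [ 8.  21.  31.1] y [-21.1   0.5  17.2] z [14.4 18.1 22.1]
scene dark 251 x [-1.2 21.9 41.1] y [-30.6  -4.7  27.5] z [ 9.7 16.1 22.1]
scene blue 201 x [ 8.3 20.6 33.4] y [-21.9  -2.6  17.6] z [15.4 18.5 22.5]
```

Request:
{"api": "step_arm", "payload": {
  "increments": [
    [[0,0,0,-0.03,0,0.007,1],[0,0,0,-0.03,0,0.007,1],[0,0,0,-0.025,0,0.005,1],[0,0,0,0,0,0,1]]
  ]
}}

```text
clock: 19.9
eef_pos: [461.7, 245.7, 219.3]
eef_rot: [3.142, 0.0, 3.016]
wrist_force: [0.4, 0.4, -0.8]
finger_gap: 15.8
finger_force: 40.0
```

```bash
python3 r.py;python3 ht.py 10
```

```text
tip case [ 1.13 -1.2  18.08] pitch 0.0001 yaw -0.0002 F [ 0.32  0.45 -0.75] t 19.9 j [ 0.42  0.48  1.76 -0.    0.91 -1.03]
M [ 0.131 -0.128 -0.009]
top dark 167 x [ 1.1 23.3 42.7] y [-29.3   3.1  27.4] z [10.9 15.8 20.4]
top blue 132 x [10.1 22.2 34.4] y [-20.7  -1.6  17.8] z [14.4 17.9 21.3]
scene dark 220 x [ 2.5 20.8 43.2] y [-31.7  -4.7  27.2] z [11.1 16.6 21.2]
scene blue 198 x [11.7 24.4 36.4] y [-21.6  -3.2  16.9] z [14.4 17.7 21.4]
```

Request:
{"api": "step_arm", "payload": {
  "increments": [
    [[0,0,0,-0.013,0,0.003,1],[0,0,0,0,0,0,1]]
  ]
}}

```text
clock: 20.2
eef_pos: [462.1, 245.6, 219.1]
eef_rot: [-3.142, -0.0, 3.016]
wrist_force: [-0.6, -0.2, -1.4]
finger_gap: 15.6
finger_force: 40.0
```

```bash
python3 r.py
```

```text
tip case [ 1.48 -1.19 17.91] pitch -0.0001 yaw -0.0001 F [-0.58 -0.26 -1.35] t 20.2 j [ 0.42  0.48  1.76  0.    0.91 -1.03]
M [ 0.071 -0.085  0.018]
```

Request:
{"api": "step_arm", "payload": {
  "increments": [
    [[0,0,0,-0.012,0,0.002,1],[0,0,0,0,0,0,1]]
  ]
}}

```text
clock: 20.4
eef_pos: [462.4, 245.6, 218.9]
eef_rot: [-3.141, -0.001, 3.017]
wrist_force: [-2.4, -0.3, -0.3]
finger_gap: 15.4
finger_force: 40.0
```

```bash
python3 r.py;python3 ht.py 11
```

```text
tip case [ 1.7  -1.21 17.67] pitch -0.0007 yaw -0.0001 F [-2.38 -0.56 -0.26] t 20.4 j [ 0.42  0.48  1.76  0.    0.91 -1.03]
M [0.083 0.314 0.014]
top dark 161 x [ 0.9 23.9 42.7] y [-29.2   4.2  27.5] z [10.3 15.1 20.7]
top blue 134 x [10.9 23.  34.8] y [-19.7   0.7  18.9] z [13.8 17.7 20.9]
scene dark 224 x [ 2.7 20.8 43.6] y [-30.9  -4.3  28. ] z [11.2 16.5 21.4]
scene blue 198 x [11.9 24.9 36.8] y [-22.3  -3.   17.1] z [13.9 18.1 22.1]
```

The pad is against the far stop at about 2 N. I'll back off and set up to press with the tip pitched down.

```bash
python3 - <<'E'
from k import *
plan([pose(-8,-1.2,18.5)+(2,),pose(-8,-1.2,42,-0.35)+(5,),pose(11.5,-1.2,34,-0.35)+(2,),pose(11.5,-1.2,25,-0.35)+(1,)],fing=1)
E
```

```text
[[[-0,-0,-0,0.123,-0.001,-0.009,1],[-0,-0.001,-0,0.123,-0,-0.008,1],[-0,0.089,-0,-0.38,-0,-0.252,1],[-0,0.089,-0,-0.361,-0,-0.278,1],[-0,0.089,-0,-0.341,-0,-0.302,1]]]
[[[-0,0.09,-0,-0.319,-0,-0.325,1],[-0,0.089,-0,-0.294,-0,-0.348,1],[-0,0,-0,-0.263,-0,0.011,1],[-0,0,-0,-0.264,-0,0.01,1],[-0,0,-0,-0.077,-0,0.211,1]]]
10 end [547.3 234.9 253.1] [-3.141 -0.35   3.017]
```

Request:
{"api": "step_arm", "payload": {
  "increments": [
    [[0,0,0,0.123,0,-0.009,1],[0,-0.001,0,0.123,0,-0.008,1],[0,0.089,0,-0.38,0,-0.252,1],[0,0.089,0,-0.361,0,-0.278,1],[0,0.089,0,-0.341,0,-0.302,1]]
  ]
}}

```text
clock: 21.0
eef_pos: [498.2, 241.2, 250.6]
eef_rot: [3.141, -0.211, 3.017]
wrist_force: [0.1, -1.0, -1.1]
finger_gap: 15.3
finger_force: 40.0
```

Request:
{"api": "step_arm", "payload": {
  "increments": [
    [[0,0.09,0,-0.319,0,-0.325,1],[0,0.089,0,-0.294,0,-0.348,1],[0,0,0,-0.263,0,0.011,1],[0,0,0,-0.264,0,0.01,1],[0,0,0,0,0,0,1]]
  ]
}}

```text
clock: 21.5
eef_pos: [547.7, 234.7, 260.6]
eef_rot: [-3.141, -0.349, 3.016]
wrist_force: [-0.4, -0.3, -1.8]
finger_gap: 15.5
finger_force: 40.0
```

Request:
{"api": "step_arm", "payload": {
  "increments": [
    [[0,0,0,0,0,0,1]]
  ]
}}

```text
clock: 21.6
eef_pos: [547.0, 235.0, 261.4]
eef_rot: [-3.141, -0.35, 3.016]
wrist_force: [-0.0, -0.3, -1.1]
finger_gap: 15.5
finger_force: 40.0
```

```bash
python3 r.py;python3 ht.py 12; python3 - <<'E'
from k import *
from h import *
plan([pose(11,-1.2,25,-0.35)+(3,),pose(11,-1.2,22.5,-0.35)+(2,),pose(11,-1.2,20.5,-0.35)+(5,),pose(11,-1.2,18.5,-0.35)+(5,)],fing=1)
im=np.zeros((600,800,3),np.uint8)
c=np.load("scene12.npz");t=np.load("top12.npz")
im[:600,:240]=cv2.resize(t["frame"][125:200,330:360,::-1],(240,600),interpolation=cv2.INTER_CUBIC)
im[:560,240:]=cv2.resize(c["frame"][210:275,312:377,::-1],(560,560),interpolation=cv2.INTER_CUBIC)
cv2.imwrite("pics/press12.png",im)
E
```

```text
tip case [11.23 -1.29 33.27] pitch -0.3498 yaw -0.0002 F [ 0.02 -0.32 -1.13] t 21.6 j [ 0.33  0.6   1.46  0.15  1.41 -1.17]
M [ 0.038 -0.329  0.004]
scene dark 194 x [ 3.3 21.5 43.3] y [-31.1  -6.1  27.6] z [11.3 16.4 20.9]
scene blue 208 x [12.  24.6 36.8] y [-21.9  -2.3  18.4] z [13.6 18.  21.6]
[[[-0,0,0,-0.024,-0.001,0.07,1],[-0,0,0,-0.024,-0.001,0.069,1],[-0.001,0.001,0,-0.024,-0.002,0.07,1],[0,-0,0,-0.011,0,0.029,1],[0,-0,0,-0.011,0,0.029,1]]]
[[[0,-0,0,-0.003,0,0.009,1],[0,-0,0,-0.004,0,0.01,1],[0,-0,0,-0.003,0,0.009,1],[0,-0,0,-0.004,0,0.01,1],[0,-0,0,-0.003,0,0.009,1]]]
[[[0,-0,0,-0.003,0,0.009,1],[0,-0,0,-0.004,0,0.01,1],[0,-0,0,-0.003,0,0.009,1],[0,-0,0,-0.004,0,0.01,1],[0,-0,0,-0.003,0,0.009,1]]]
15 end [546.8 235.  246.6] [ 3.141 -0.35   3.017]
```

View pics/press12.png

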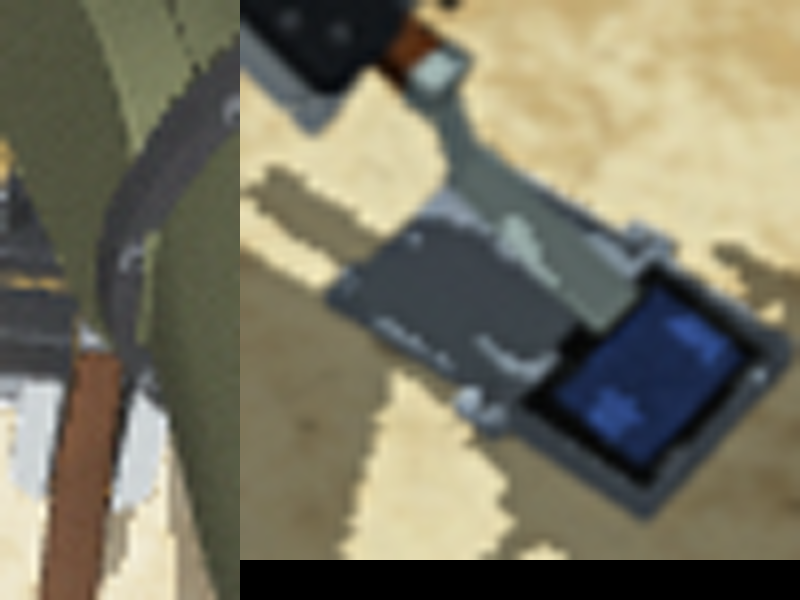

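The pad is under the lips and tilted up onto the catch. The blade tip is above the felt's near edge, at about (610,320) in the crop. I'll press now.

Request:
{"api": "step_arm", "payload": {
  "increments": [
    [[0,0,0,-0.024,0,0.07,1],[0,0,0,-0.024,0,0.069,1],[0,0,0,-0.024,0,0.07,1],[0,0,0,-0.009,0,0.024,1],[0,0,0,0,0,0,1]]
  ]
}}

```text
clock: 22.2
eef_pos: [547.3, 234.9, 252.1]
eef_rot: [-3.141, -0.35, 3.016]
wrist_force: [-0.4, -0.1, -0.9]
finger_gap: 15.7
finger_force: 40.0
```

```bash
python3 r.py
```

```text
tip case [11.48 -1.21 24.  ] pitch -0.3498 yaw -0.0001 F [-0.42 -0.2  -0.87] t 22.2 j [ 0.33  0.61  1.46  0.15  1.39 -1.17]
M [ 0.041 -0.328  0.007]
```

Request:
{"api": "step_arm", "payload": {
  "increments": [
    [[0,0,0,-0.004,0,0.01,1],[0,0,0,-0.004,0,0.01,1],[0,0,0,0,0,0,1]]
  ]
}}

```text
clock: 22.5
eef_pos: [547.3, 234.9, 251.5]
eef_rot: [3.142, -0.35, 3.017]
wrist_force: [-0.6, -0.5, -1.3]
finger_gap: 15.6
finger_force: 40.0
```

```bash
python3 r.py
```

```text
tip case [11.59 -1.18 23.39] pitch -0.3495 yaw -0.0001 F [-0.52 -0.59 -1.34] t 22.5 j [ 0.33  0.61  1.46  0.15  1.39 -1.17]
M [ 0.1   -0.309 -0.001]
```

Request:
{"api": "step_arm", "payload": {
  "increments": [
    [[0,0,0,-0.004,0,0.01,1],[0,0,0,-0.004,0,0.01,1],[0,0,0,-0.004,0,0.01,1],[0,0,0,0,0,0,1]]
  ]
}}

```text
clock: 22.9
eef_pos: [547.4, 234.9, 250.1]
eef_rot: [-3.142, -0.35, 3.017]
wrist_force: [0.4, -0.3, -1.1]
finger_gap: 15.6
finger_force: 40.0
```

```bash
python3 r.py
```

```text
tip case [11.61 -1.18 22.05] pitch -0.3496 yaw -0.0001 F [ 0.48 -0.24 -1.15] t 22.9 j [ 0.33  0.61  1.46  0.15  1.39 -1.17]
M [ 0.046 -0.338 -0.   ]
```

Request:
{"api": "step_arm", "payload": {
  "increments": [
    [[0,0,0,-0.004,0,0.01,1],[0,0,0,-0.004,0,0.01,1],[0,0,0,0,0,0,1]]
  ]
}}

```text
clock: 23.2
eef_pos: [547.4, 234.9, 249.2]
eef_rot: [-3.142, -0.35, 3.017]
wrist_force: [1.1, -0.2, -0.3]
finger_gap: 15.5
finger_force: 40.0
```

```bash
python3 r.py
```

```text
tip case [11.63 -1.16 21.17] pitch -0.3496 yaw -0.0 F [ 1.16 -0.05 -0.28] t 23.2 j [ 0.33  0.61  1.46  0.15  1.39 -1.17]
M [ 0.061 -0.352 -0.027]
```

Request:
{"api": "step_arm", "payload": {
  "increments": [
    [[0,0,0,-0.004,0,0.01,1],[0,0,0,-0.002,0,0.005,1],[0,0,0,0,0,0,1]]
  ]
}}

```text
clock: 23.5
eef_pos: [547.4, 234.9, 248.6]
eef_rot: [-3.142, -0.35, 3.017]
wrist_force: [-0.8, -0.3, -0.5]
finger_gap: 15.6
finger_force: 40.0
```

```bash
python3 r.py
```

```text
tip case [11.67 -1.16 20.56] pitch -0.3495 yaw -0.0001 F [-0.79 -0.35 -0.55] t 23.5 j [ 0.33  0.61  1.46  0.15  1.38 -1.17]
M [ 0.071 -0.36   0.024]
```

Request:
{"api": "step_arm", "payload": {
  "increments": [
    [[0,0,0,-0.004,0,0.01,1],[0,0,0,0,0,0,1]]
  ]
}}

```text
clock: 23.7
eef_pos: [547.4, 234.9, 248.2]
eef_rot: [-3.142, -0.35, 3.017]
wrist_force: [-0.4, -0.4, -0.8]
finger_gap: 15.9
finger_force: 40.0
```

```bash
python3 r.py
```

```text
tip case [11.67 -1.18 20.1 ] pitch -0.3496 yaw -0.0001 F [-0.33 -0.48 -0.82] t 23.7 j [ 0.33  0.61  1.46  0.15  1.38 -1.17]
M [ 0.07  -0.343 -0.014]
```

Request:
{"api": "step_arm", "payload": {
  "increments": [
    [[0,0,0,-0.004,0,0.01,1],[0,0,0,-0.004,0,0.01,1],[0,0,0,0,0,0,1]]
  ]
}}

```text
clock: 24.0
eef_pos: [547.5, 234.9, 247.4]
eef_rot: [3.142, -0.349, 3.016]
wrist_force: [0.1, -0.2, 0.7]
finger_gap: 15.9
finger_force: 40.0
```

```bash
python3 r.py;python3 ht.py 13
```

```text
tip case [11.74 -1.17 19.32] pitch -0.3495 yaw -0.0001 F [ 0.13 -0.19  0.74] t 24.0 j [ 0.33  0.61  1.46  0.15  1.38 -1.17]
M [-0.001 -0.348  0.009]
scene dark 185 x [ 2.8 25.8 43.4] y [-32.5 -10.   28.6] z [10.4 16.1 20.5]
scene blue 203 x [11.5 24.1 36.5] y [-22.6  -2.9  18.7] z [14.2 17.9 21.6]
```

Request:
{"api": "step_arm", "payload": {
  "increments": [
    [[0,0,0,-0.004,0,0.01,1],[0,0,0,0,0,0,1]]
  ]
}}

```text
clock: 24.3
eef_pos: [547.5, 234.9, 246.9]
eef_rot: [3.142, -0.349, 3.016]
wrist_force: [-0.8, -0.3, 0.7]
finger_gap: 15.8
finger_force: 40.0
```

```bash
python3 r.py
```

```text
tip case [11.75 -1.17 18.87] pitch -0.3495 yaw -0.0001 F [-0.78 -0.38  0.69] t 24.3 j [ 0.33  0.62  1.46  0.15  1.38 -1.17]
M [ 0.002 -0.332  0.048]
```

Request:
{"api": "step_arm", "payload": {
  "increments": [
    [[0,0,0,-0.004,0,0.01,1],[0,0,0,0,0,0,1]]
  ]
}}

```text
clock: 24.5
eef_pos: [547.5, 234.9, 246.5]
eef_rot: [-3.142, -0.35, 3.017]
wrist_force: [-0.2, 0.6, 0.7]
finger_gap: 15.8
finger_force: 40.0
```

```bash
python3 r.py
```

```text
tip case [11.75 -1.15 18.43] pitch -0.3495 yaw -0.0 F [-0.26  0.59  0.74] t 24.5 j [ 0.33  0.62  1.46  0.15  1.38 -1.17]
M [ 0.111 -0.344 -0.019]
```

Request:
{"api": "step_arm", "payload": {
  "increments": [
    [[0,0,0,-0.004,0,0.01,1],[0,0,0,0,0,0,1]]
  ]
}}

```text
clock: 24.7
eef_pos: [547.5, 234.9, 246.1]
eef_rot: [-3.142, -0.35, 3.017]
wrist_force: [-0.7, 0.0, 0.8]
finger_gap: 15.3
finger_force: 40.0
```

```bash
python3 r.py
```

```text
tip case [11.75 -1.16 17.99] pitch -0.3495 yaw -0.0001 F [-0.74 -0.07  0.85] t 24.7 j [ 0.33  0.62  1.46  0.15  1.38 -1.17]
M [ 0.043 -0.36   0.023]
```

Request:
{"api": "step_arm", "payload": {
  "increments": [
    [[0,0,0,-0.004,0,0.01,1],[0,0,0,-0.004,0,0.01,1],[0,0,0,0,0,0,1]]
  ]
}}

```text
clock: 25.0
eef_pos: [547.5, 234.9, 245.2]
eef_rot: [-3.142, -0.35, 3.016]
wrist_force: [-0.8, 0.7, 2.0]
finger_gap: 15.6
finger_force: 40.0
```

```bash
python3 r.py
```

```text
tip case [11.75 -1.19 17.08] pitch -0.3496 yaw -0.0001 F [-0.87  0.64  2.01] t 25.0 j [ 0.33  0.62  1.46  0.15  1.38 -1.17]
M [ 0.026 -0.27   0.018]
```

Request:
{"api": "step_arm", "payload": {
  "increments": [
    [[0,0,0,-0.004,0,0.01,1],[0,0,0,0,0,0,1]]
  ]
}}

```text
clock: 25.2
eef_pos: [547.5, 234.9, 244.5]
eef_rot: [-3.141, -0.35, 3.016]
wrist_force: [0.7, -0.4, -1.2]
finger_gap: 15.7
finger_force: 40.0
```

```bash
python3 r.py; python3 ht.py 14
```

```text
tip case [11.66 -1.26 16.41] pitch -0.3499 yaw -0.0002 F [ 0.73 -0.28 -1.16] t 25.2 j [ 0.33  0.62  1.46  0.15  1.38 -1.17]
M [ 0.078 -0.322  0.028]
scene dark 182 x [ 0.4 25.8 43.6] y [-29.6  -7.3  29.2] z [ 9.3 12.9 17. ]
scene blue 186 x [12.2 24.2 36.1] y [-22.   -2.8  18.2] z [11.5 14.5 17. ]
```

```bash
cat > sl.py <<'E'
from k import *
from h import *
import sys
for tag in sys.argv[1:]:
  for n in("scene","top"):
    c=dict(np.load(n+tag+".npz"));P=C.inv().apply((cloud(c)-O).reshape(-1,3));f=c["frame"].reshape(-1,3).astype(int)
    m=(f[:,2]>f[:,0]+40)&(abs(P[:,1])<30)&(P[:,0]>0)&(P[:,0]<50)&(P[:,2]<30)
    if m.sum()<30: continue
    q=P[m];A=np.c_[q[:,0]-24,q[:,1],np.ones(len(q))];co=np.linalg.lstsq(A,q[:,2],rcond=None)[0];r=q[:,2]-A@co;g=abs(r)<3
    co=np.linalg.lstsq(A[g],q[g,2],rcond=None)[0];print(tag,n,"slope x,y,z0",co.round(3),"n",g.sum(),"mean xy",q[:,:2].mean(0).round(1))
E
python3 sl.py 12 13 14
python3 - <<'E'
from k import *
plan([pose(11.5,-1.2,40,-0.35)+(3,),pose(-60,-1.2,60,-0.35)+(3,)],fing=1)
E
```

```text
12 scene slope x,y,z0 [-1.9500e-01  7.0000e-03  1.7895e+01] n 189 mean xy [24.3 -2.1]
13 scene slope x,y,z0 [-1.6500e-01 -2.0000e-03  1.7934e+01] n 190 mean xy [24.3 -2.4]
14 scene slope x,y,z0 [-4.3000e-02  1.2000e-02  1.4617e+01] n 170 mean xy [24.2 -2.4]
[[[-0,0,-0,0.069,0,-0.183,1],[-0,0,-0,0.068,0,-0.184,1],[-0,0,-0,0.069,0,-0.183,1],[-0,0,-0,0.617,0,0.048,1],[-0,0,-0,0.617,0,0.047,1]]]
[[[-0,0,-0,0.617,0,0.048,1]]]
6 end [476.4 243.8 288.1] [-3.141 -0.35   3.016]
```

The catch clicked: the force dropped and the felt is nearly level. I'll press a little more to seat it.

Request:
{"api": "step_arm", "payload": {
  "increments": [
    [[0,0,0,-0.006,0,0.015,1],[0,0,0,-0.006,0,0.015,1],[0,0,0,0,0,0,1]]
  ]
}}

```text
clock: 25.6
eef_pos: [547.6, 234.9, 243.4]
eef_rot: [-3.141, -0.35, 3.016]
wrist_force: [0.6, 0.4, -1.8]
finger_gap: 15.6
finger_force: 40.0
```

```bash
python3 r.py
```

```text
tip case [11.78 -1.21 15.27] pitch -0.3497 yaw -0.0001 F [ 0.52  0.42 -1.77] t 25.6 j [ 0.33  0.62  1.47  0.15  1.38 -1.17]
M [ 0.021 -0.318  0.012]
```

Request:
{"api": "step_arm", "payload": {
  "increments": [
    [[0,0,0,-0.004,0,0.01,1],[0,0,0,-0.004,0,0.01,1],[0,0,0,0,0,0,1]]
  ]
}}

```text
clock: 25.9
eef_pos: [547.6, 234.9, 242.6]
eef_rot: [-3.142, -0.35, 3.017]
wrist_force: [0.4, 0.1, 0.1]
finger_gap: 15.4
finger_force: 40.0
```

```bash
python3 r.py; python3 ht.py 15; python3 sl.py 15
```

```text
tip case [11.83 -1.18 14.5 ] pitch -0.3496 yaw -0.0 F [0.33 0.19 0.13] t 25.9 j [ 0.33  0.62  1.47  0.15  1.37 -1.17]
M [ 0.051 -0.349  0.011]
scene dark 181 x [ 0.2 26.6 43.2] y [-31.6  -7.9  28.5] z [ 9.4 13.  17.1]
scene blue 181 x [11.5 24.6 36. ] y [-22.4  -1.9  18.4] z [11.9 14.5 17.4]
15 scene slope x,y,z0 [-4.1000e-02 -1.0000e-03  1.4622e+01] n 166 mean xy [24.2 -2.2]
```

Request:
{"api": "step_arm", "payload": {
  "increments": [
    [[0,0,0,-0.003,0,0.008,1],[0,0,0,0,0,0,1]]
  ]
}}

```text
clock: 26.2
eef_pos: [547.6, 234.9, 242.3]
eef_rot: [-3.142, -0.35, 3.016]
wrist_force: [0.8, 0.2, -0.4]
finger_gap: 15.6
finger_force: 40.0
```

```bash
python3 r.py
```

```text
tip case [11.87 -1.19 14.2 ] pitch -0.3495 yaw -0.0001 F [ 0.81  0.35 -0.38] t 26.2 j [ 0.33  0.62  1.47  0.15  1.37 -1.17]
M [ 0.084 -0.32   0.052]
```

Request:
{"api": "step_arm", "payload": {
  "increments": [
    [[0,0,0,0,0,0,1]]
  ]
}}

```text
clock: 26.3
eef_pos: [547.6, 234.9, 242.3]
eef_rot: [-3.142, -0.349, 3.017]
wrist_force: [-1.1, -0.1, -0.6]
finger_gap: 15.5
finger_force: 40.0
```

```bash
python3 r.py
```

```text
tip case [11.89 -1.16 14.23] pitch -0.3495 yaw -0.0 F [-1.03 -0.26 -0.65] t 26.3 j [ 0.33  0.62  1.47  0.15  1.37 -1.17]
M [ 0.124 -0.305  0.014]
```

Request:
{"api": "step_arm", "payload": {
  "increments": [
    [[0,0,0,-0.004,0,0.01,1],[0,0,0,0,0,0,1]]
  ]
}}

```text
clock: 26.5
eef_pos: [547.6, 234.9, 241.8]
eef_rot: [-3.142, -0.35, 3.017]
wrist_force: [-0.4, -0.1, -1.4]
finger_gap: 15.9
finger_force: 40.0
```

```bash
python3 r.py
```

```text
tip case [11.84 -1.2  13.7 ] pitch -0.3496 yaw -0.0001 F [-0.38 -0.19 -1.42] t 26.5 j [ 0.33  0.62  1.47  0.15  1.37 -1.17]
M [ 0.082 -0.262  0.038]
```

Request:
{"api": "step_arm", "payload": {
  "increments": [
    [[0,0,0,-0.003,0,0.008,1],[0,0,0,0,0,0,1]]
  ]
}}

```text
clock: 26.7
eef_pos: [547.6, 234.9, 241.5]
eef_rot: [-3.142, -0.35, 3.016]
wrist_force: [0.1, -0.5, -0.3]
finger_gap: 15.9
finger_force: 40.0
```

```bash
python3 r.py
```

```text
tip case [11.87 -1.19 13.41] pitch -0.3496 yaw -0.0001 F [ 0.19 -0.51 -0.26] t 26.7 j [ 0.33  0.62  1.47  0.15  1.37 -1.17]
M [ 0.043 -0.27  -0.032]
```

Request:
{"api": "step_arm", "payload": {
  "increments": [
    [[0,0,0,-0.003,0,0.008,1],[0,0,0,0,0,0,1]]
  ]
}}

```text
clock: 26.9
eef_pos: [547.6, 234.9, 241.2]
eef_rot: [3.142, -0.349, 3.017]
wrist_force: [-0.2, 0.8, 0.4]
finger_gap: 15.8
finger_force: 40.0
```

```bash
python3 r.py
```

```text
tip case [11.91 -1.16 13.17] pitch -0.3495 yaw -0.0001 F [-0.29  0.77  0.42] t 26.9 j [ 0.33  0.62  1.47  0.15  1.37 -1.17]
M [ 0.069 -0.289  0.04 ]
```

Request:
{"api": "step_arm", "payload": {
  "increments": [
    [[0,0,0,-0.003,0,0.006,1],[0,0,0,0,0,0,1]]
  ]
}}

```text
clock: 27.1
eef_pos: [547.7, 234.9, 241.0]
eef_rot: [3.142, -0.35, 3.017]
wrist_force: [-1.5, 0.6, 1.3]
finger_gap: 15.5
finger_force: 40.0
```

```bash
python3 r.py; python3 ht.py 16; python3 sl.py 16
```

```text
tip case [11.9  -1.15 12.88] pitch -0.3496 yaw -0.0001 F [-1.52  0.38  1.3 ] t 27.1 j [ 0.33  0.62  1.47  0.15  1.37 -1.17]
M [ 0.052 -0.19  -0.009]
scene dark 174 x [ 0.2 25.5 43.5] y [-32.7  -5.9  28.3] z [ 8.4 12.1 17.4]
scene blue 185 x [11.9 24.5 36.4] y [-22.7  -3.1  19.3] z [11.3 13.8 17. ]
16 scene slope x,y,z0 [-6.0000e-03 -5.0000e-03  1.3806e+01] n 170 mean xy [24.5 -2.5]
```

The pad is seated flat: slope 0.006, felt at about 13.8 mm. I'll retract and carry the knife back to its original spot.

```bash
python3 - <<'E'
from k import *
plan([pose(11,-1.2,45,-0.35)+(3,),pose(-80,-1.2,110,0)+(5,),((446.5,372.3,330),(np.pi,0.002,3.85)),((446.5,372.3,207),(np.pi,0.002,3.85)+()) ],fing=1)
E
```

```text
[[[0,0,-0,0.098,-0,-0.249,1],[0,0,-0,0.098,-0.001,-0.249,1],[0,0.001,-0,0.098,-0,-0.249,1],[0,-0.089,-0,0.849,-0,0.107,1],[0,-0.089,-0,0.855,-0,0.048,1]]]
[[[0,-0.089,-0,0.856,-0,-0.012,1],[0,-0.089,-0,0.853,-0,-0.072,1],[0,-0.09,-0,0.846,-0,-0.131,1],[-0,-0,-0.177,-0.209,0.516,-0.078,1],[-0,-0,-0.177,-0.279,0.482,-0.078,1]]]
[[[-0,-0.001,-0.177,-0.343,0.438,-0.078,1],[-0,-0,-0.177,-0.4,0.387,-0.078,1],[-0,-0.001,-0.177,-0.45,0.327,-0.078,1],[-0.001,-0.001,-0.176,-0.49,0.262,-0.078,1],[0,0,-0,0.002,-0,0.769,1]]]
[[[0,0,-0,0.002,-0,0.768,1],[0,0,-0,0.001,-0,0.769,1],[0,0,-0,0.002,-0.001,0.768,1]]]
18 end [446.5 372.3 207. ] [ 3.141e+00  2.000e-03 -2.433e+00]
```

Request:
{"api": "step_arm", "payload": {
  "increments": [
    [[0,0,0,0.098,0,-0.249,1],[0,0,0,0.098,0,-0.249,1],[0,0,0,0.098,0,-0.249,1],[0,-0.088,0,0.849,0,0.107,1],[0,-0.089,0,0.855,0,0.048,1]]
  ]
}}

```text
clock: 27.7
eef_pos: [480.0, 243.1, 289.1]
eef_rot: [3.141, -0.207, 3.016]
wrist_force: [1.0, 1.4, -1.7]
finger_gap: 15.7
finger_force: 40.0
```

Request:
{"api": "step_arm", "payload": {
  "increments": [
    [[0,-0.089,0,0.856,0,-0.012,1],[0,-0.089,0,0.853,0,-0.072,1],[0,-0.09,0,0.846,0,-0.131,1],[0,0,-0.177,-0.209,0.516,-0.078,1],[0,0,-0.177,-0.279,0.482,-0.078,1]]
  ]
}}

```text
clock: 28.2
eef_pos: [402.3, 295.2, 319.2]
eef_rot: [3.141, 0.002, -2.983]
wrist_force: [0.5, -0.3, -0.7]
finger_gap: 15.8
finger_force: 40.0
```

Request:
{"api": "step_arm", "payload": {
  "increments": [
    [[0,-0.001,-0.177,-0.343,0.438,-0.078,1],[0,0,-0.177,-0.4,0.387,-0.078,1],[0,-0.001,-0.177,-0.45,0.327,-0.078,1],[-0.001,-0.001,-0.176,-0.49,0.262,-0.078,1],[0,0,0,0,0,0,1]]
  ]
}}

```text
clock: 28.7
eef_pos: [447.0, 373.7, 330.9]
eef_rot: [3.141, 0.004, -2.429]
wrist_force: [-0.0, -0.4, -0.7]
finger_gap: 15.5
finger_force: 40.0
```

```bash
python3 ht.py 17; python3 sl.py 17; python3 - <<'E'
from k import *
s=manip.read_state();print(s["eef_pos"],s["eef_rot"],s["clock"])
plan([((446.5,372.3,215),(np.pi,0.002,3.85),4),((446.5,372.3,203),(np.pi,0.002,3.85),4)],fing=1)
E
```

```text
top dark 210 x [-2.6 17.  42.3] y [-29.7  -1.3  27.6] z [ 8.6 11.5 15.6]
top blue 153 x [ 9.4 21.5 33.8] y [-20.6   0.2  18.3] z [10.9 13.7 16.2]
scene dark 317 x [-4.1 18.6 47.8] y [-32.9  -3.5  31.5] z [ 7.9 12.4 17. ]
scene blue 149 x [11.2 24.7 35.9] y [-21.6   0.1  18. ] z [11.3 13.7 16.6]
17 scene slope x,y,z0 [ 6.0000e-03 -2.0000e-03  1.3752e+01] n 139 mean xy [23.8 -1. ]
17 top slope x,y,z0 [-9.0000e-03 -9.0000e-03  1.3746e+01] n 141 mean xy [21.6 -0.8]
[446.27110427 372.15725115 330.16688387] [ 3.14144718e+00  2.20019386e-03 -2.43558167e+00] 28.8
[[[0,0,-0.001,-0,-0,0.72,1],[0,0,-0.001,-0,-0,0.72,1],[0,0,-0.001,-0,-0.001,0.72,1],[0,0,-0,-0,-0,0.719,1],[0,0,-0,0,-0,0.075,1]]]
[[[0,0,-0,0,-0,0.075,1],[0,0,-0,0,-0,0.075,1],[0,0,-0,0,-0,0.075,1]]]
8 end [446.5 372.3 203. ] [ 3.141e+00  2.000e-03 -2.433e+00]
```

The pad is flat and holds without the knife. I'll set the knife down.

Request:
{"api": "step_arm", "payload": {
  "increments": [
    [[0,0,0,0,0,0.72,1],[0,0,0,0,0,0.72,1],[0,0,0,0,0,0.72,1],[0,0,0,0,0,0.719,1],[0,0,0,0,0,0.04,1]]
  ]
}}

```text
clock: 29.3
eef_pos: [445.8, 371.3, 210.3]
eef_rot: [3.141, -0.003, -2.436]
wrist_force: [-0.5, -0.1, -0.5]
finger_gap: 15.7
finger_force: 40.0
```

Request:
{"api": "step_arm", "payload": {
  "increments": [
    [[0,0,0,0,0,0.075,1],[0,0,0,0,0,0.075,1],[0,0,0,0,0,0.075,1],[0,0,0,0,0,0.03,1],[0,0,0,0,0,0,1]]
  ]
}}

```text
clock: 29.8
eef_pos: [446.7, 372.6, 203.2]
eef_rot: [3.141, 0.003, -2.433]
wrist_force: [0.4, 0.4, -0.8]
finger_gap: 15.7
finger_force: 40.0
```

```bash
python3 r.py; python3 -c "
from cell import manip;print(manip.read_state()['eef_pos'])"
```

```text
tip case [-66.62 207.62   2.3 ] pitch 0.0026 yaw 0.8332 F [ 0.38  0.41 -0.77] t 29.8 j [ 0.63  0.61  1.59  0.    0.94 -1.65]
M [ 0.115 -0.081 -0.024]
[446.69884078 372.56250082 203.20221595]
```

Lower by the last 1.8 mm, then release slowly and lift away.

Request:
{"api": "step_arm", "payload": {
  "increments": [
    [[0,0,0,0,0,0.025,1],[0,0,0,0,0,0.018,1],[0,0,0,0,0,0,1]]
  ]
}}

```text
clock: 30.1
eef_pos: [446.7, 372.5, 201.2]
eef_rot: [3.141, 0.002, -2.433]
wrist_force: [-0.8, 0.1, 0.0]
finger_gap: 15.4
finger_force: 40.0
```

Request:
{"api": "step_arm", "payload": {
  "increments": [
    [[0,0,0,0,0,0,0.4],[0,0,0,0,0,0,0.4],[0,0,0,0,0,0,0.4],[0,0,0,0,0,0,0.4],[0,0,0,0,0,0,0.4]]
  ]
}}

```text
clock: 30.6
eef_pos: [446.7, 372.5, 201.3]
eef_rot: [3.141, 0.002, -2.433]
wrist_force: [0.3, -0.1, 0.7]
finger_gap: 28.0
finger_force: 0.0
```

Request:
{"api": "step_arm", "payload": {
  "increments": [
    [[0,0,0,0,0,0,0],[0,0,0,0,0,0,0],[0,0,0,0,0,-0.1,0],[0,0,0,0,0,-0.3,0],[0,0,0,0,0,-0.5,0]]
  ]
}}

```text
clock: 31.1
eef_pos: [446.5, 372.3, 237.5]
eef_rot: [3.141, 0.001, -2.433]
wrist_force: [-0.2, 0.1, 1.3]
finger_gap: 47.5
finger_force: 0.0
```

Request:
{"api": "step_arm", "payload": {
  "increments": [
    [[0,0,0,0,0,-0.7,0],[0,0,0,0,0,-0.7,0],[0,0,0,0,0,-0.5,0],[0,0,0,0,0,0,0],[0,0,0,0,0,0,0]]
  ]
}}

```text
clock: 31.6
eef_pos: [446.4, 372.2, 313.4]
eef_rot: [3.141, 0.003, -2.433]
wrist_force: [-0.5, -0.2, -0.8]
finger_gap: 47.1
finger_force: 0.0
```

```bash
python3 ht.py 18; python3 sl.py 18; python3 - <<'E'
from k import *
from h import *
for n,r in(("top",(249,160,65,70)),("scene",(300,175,85,30))):
    for tag in("0","18"):
        c=dict(np.load(n+tag+".npz"));P=cloud(c);f=c["frame"].astype(int);w=np.zeros((400,640),bool);w[r[1]:r[1]+r[3],r[0]:r[0]+r[2]]=1
        bl=w&(f[...,2]>=f[...,0]-4)&(f.max(2)>110)&(P[...,2]<12);h=w&(f[...,0]>1.22*f[...,1])&(f[...,0]-f[...,2]>25)&(f[...,0]<170)
        print(n,tag,"blade",bl.sum(),np.median(P[bl],0).round(1),"handle",h.sum(),np.median(P[h],0).round(1))
a=dict(np.load("top0.npz"))["frame"].astype(int);b=dict(np.load("top18.npz"))["frame"].astype(int)
print("bystander diff stamp/token",abs(a-b)[104:150,385:420].mean().round(2),"thread",abs(a-b)[192:207,227:243].mean().round(2))
E
```

```text
top dark 213 x [-2.7 16.1 42.6] y [-29.5  -1.4  27.5] z [ 9.  11.6 14.8]
top blue 155 x [ 9.5 21.8 33.8] y [-21.    0.1  18.6] z [11.4 13.8 16.4]
scene dark 299 x [-5.1 19.3 47.2] y [-32.9  -2.8  30.1] z [ 8.3 12.4 17. ]
scene blue 159 x [11.1 23.9 35.9] y [-22.   -1.3  17.8] z [11.6 14.1 16.7]
18 scene slope x,y,z0 [ 0.031 -0.018 14.093] n 151 mean xy [23.8 -1.4]
18 top slope x,y,z0 [1.400e-02 2.000e-03 1.389e+01] n 148 mean xy [21.6 -0.8]
top 0 blade 169 [507.4 426.8   1.9] handle 227 [427.7 359.6  22.9]
top 18 blade 0 [nan nan nan] handle 0 [nan nan nan]
scene 0 blade 99 [508.9 425.3   1.7] handle 291 [428.7 352.2  19.6]
scene 18 blade 94 [510.4 424.8   1.3] handle 292 [430.1 353.1  19.7]
bystander diff stamp/token 12.4 thread 68.63
  return _methods._mean(a, axis=axis, dtype=dtype,
  ret = um.true_divide(
```

```bash
python3 -c "
from cell import workorder;print(workorder.sign_off())"
```

```text
the job is handed in; nothing more can be done
None
```

The job is handed in: the cameras showed the cartridge felt up, flat and latched under the catch, and the knife flat on the counter at its starting spot, clear of the case. I saw no sign of a bystander being touched, but the arm hid the thread from the last top view, and sign-off gave no verdict.

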